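# Sort data loggers by the colour under the base

### The job

Three identical data loggers stand among the clutter, each with a green or a red disc hidden under its base. One logger at a time: pick it up, tip it in the air onto its side (70 to 90 degrees) with its underside turned to the middle of the bench's front edge, where you look from, keep it there for half a second to read the disc, then bring it level again and stand it upright in the tray of the same colour before you take the next. Do not shove or knock over anything else on the bench, and let go of everything at the end.

Things in the scene. Friction and masses are not known exactly. Their poses are not given: they have to be found in the camera images.
- logger_1: data logger, green disc (37 mm) on its underside; the three look alike from outside: grey square canister 46 x 46 mm, 100 mm high, flat sides up to z = 86 mm, round white cap above; 0.13 to 0.25 kg, centre of mass about 48 mm up. Starts upright, any yaw. Origin: centre of the underside; z to the cap, x and y square to the sides
- logger_2: data logger, green disc (37 mm) on its underside; the three look alike from outside: grey square canister 46 x 46 mm, 100 mm high, flat sides up to z = 86 mm, round white cap above; 0.13 to 0.25 kg, centre of mass about 48 mm up. Starts upright, any yaw. Origin: centre of the underside; z to the cap, x and y square to the sides
- logger_3: data logger, red disc (37 mm) on its underside; the three look alike from outside: grey square canister 46 x 46 mm, 100 mm high, flat sides up to z = 86 mm, round white cap above; 0.13 to 0.25 kg, centre of mass about 48 mm up. Starts upright, any yaw. Origin: centre of the underside; z to the cap, x and y square to the sides
- tray_green: green shallow open tray, fixed, 130 mm (its x) by 230 mm (its y), 20 mm high; walls and floor 4 mm thick, so a logger standing in it has its origin 4 mm up. Room for three loggers in a row along its y. The two trays may change sides. Origin: centre of its underside
- tray_red: red shallow open tray, fixed, 130 mm (its x) by 230 mm (its y), 20 mm high; walls and floor 4 mm thick, so a logger standing in it has its origin 4 mm up. Room for three loggers in a row along its y. The two trays may change sides. Origin: centre of its underside
- front_middle (a point): unmarked fixed point 120 mm above the bench, in the middle near its front edge (x = 0.42, y = 0): the underside of a logger that is being read must face this way, at least roughly (less than 80 degrees off). Keep the wrist clear of the monitor across the back (from x = 0.73, y -0.30 to 0.28, about 0.4 m high) and the sampler on the right (beyond y = -0.5)
- cap_tub: white open tub of crimp caps, 62 mm across, 35 mm high, loose bystander. Origin: centre of its underside
- timer: white bench timer lying flat, 66 x 66 mm, 17 mm high, loose bystander. Origin: centre of its underside
- red_bulb: red pipette bulb, 51 x 80 mm (long way along its y), 46 mm high, loose bystander. Origin: centre of its underside
- solvent_bottle: glass bottle with a blue ring, 68 mm across, 138 mm high, loose bystander. Origin: centre of its underside
- mouse: black computer mouse, 114 mm (its x) by 62 mm, 40 mm high, loose bystander. Origin: centre of its underside
Mind the look-alikes: they are no part of the job. What is shaped like the logger_1 but orange is not meant. Leave any yellow look-alike of the logger_3 alone.

How it is judged (in metres and radians):
On the way, in this order (a step that is already met when the one before it is completed fails the run):
1. a first logger is held off the bench, tipped over (65 to 100 degrees) with its underside towards the middle of the bench's front edge (((angle between logger_1's own z axis and vertical between 1.13 and 1.75 rad and height (world z) of logger_1 above 0.05 m and z of front_middle in the frame of logger_1 below -0.01 m) or (angle between logger_2's own z axis and vertical between 1.13 and 1.75 rad and height (world z) of logger_2 above 0.05 m and z of front_middle in the frame of logger_2 below -0.01 m) or (angle between logger_3's own z axis and vertical between 1.13 and 1.75 rad and height (world z) of logger_3 above 0.05 m and z of front_middle in the frame of logger_3 below -0.01 m))), for 0.3 s.
2. one logger stands upright and released in the tray of its colour (((x of logger_1 in the frame of tray_green between -0.042 and 0.042 m and y of logger_1 in the frame of tray_green between -0.092 and 0.092 m and height (world z) of logger_1 below 0.01 m and angle between logger_1's own z axis and vertical below 0.1 rad and linear speed of logger_1 below 0.03 m/s and contact force between the fingers and logger_1 below 0.5 N) or (x of logger_2 in the frame of tray_green between -0.042 and 0.042 m and y of logger_2 in the frame of tray_green between -0.092 and 0.092 m and height (world z) of logger_2 below 0.01 m and angle between logger_2's own z axis and vertical below 0.1 rad and linear speed of logger_2 below 0.03 m/s and contact force between the fingers and logger_2 below 0.5 N) or (x of logger_3 in the frame of tray_red between -0.042 and 0.042 m and y of logger_3 in the frame of tray_red between -0.092 and 0.092 m and height (world z) of logger_3 below 0.01 m and angle between logger_3's own z axis and vertical below 0.1 rad and linear speed of logger_3 below 0.03 m/s and contact force between the fingers and logger_3 below 0.5 N))), for 0.2 s.
3. a second logger is held tipped over with its underside towards the middle of the bench's front edge, the sorted one standing (((x of logger_1 in the frame of tray_green between -0.042 and 0.042 m and y of logger_1 in the frame of tray_green between -0.092 and 0.092 m and height (world z) of logger_1 below 0.01 m and angle between logger_1's own z axis and vertical below 0.1 rad and linear speed of logger_1 below 0.03 m/s and contact force between the fingers and logger_1 below 0.5 N) or (x of logger_2 in the frame of tray_green between -0.042 and 0.042 m and y of logger_2 in the frame of tray_green between -0.092 and 0.092 m and height (world z) of logger_2 below 0.01 m and angle between logger_2's own z axis and vertical below 0.1 rad and linear speed of logger_2 below 0.03 m/s and contact force between the fingers and logger_2 below 0.5 N) or (x of logger_3 in the frame of tray_red between -0.042 and 0.042 m and y of logger_3 in the frame of tray_red between -0.092 and 0.092 m and height (world z) of logger_3 below 0.01 m and angle between logger_3's own z axis and vertical below 0.1 rad and linear speed of logger_3 below 0.03 m/s and contact force between the fingers and logger_3 below 0.5 N)) and ((angle between logger_1's own z axis and vertical between 1.13 and 1.75 rad and height (world z) of logger_1 above 0.05 m and z of front_middle in the frame of logger_1 below -0.01 m) or (angle between logger_2's own z axis and vertical between 1.13 and 1.75 rad and height (world z) of logger_2 above 0.05 m and z of front_middle in the frame of logger_2 below -0.01 m) or (angle between logger_3's own z axis and vertical between 1.13 and 1.75 rad and height (world z) of logger_3 above 0.05 m and z of front_middle in the frame of logger_3 below -0.01 m))), for 0.3 s.
4. two loggers stand upright and released in the trays of their colours ((((x of logger_1 in the frame of tray_green between -0.042 and 0.042 m and y of logger_1 in the frame of tray_green between -0.092 and 0.092 m and height (world z) of logger_1 below 0.01 m and angle between logger_1's own z axis and vertical below 0.1 rad and linear speed of logger_1 below 0.03 m/s and contact force between the fingers and logger_1 below 0.5 N) and (x of logger_2 in the frame of tray_green between -0.042 and 0.042 m and y of logger_2 in the frame of tray_green between -0.092 and 0.092 m and height (world z) of logger_2 below 0.01 m and angle between logger_2's own z axis and vertical below 0.1 rad and linear speed of logger_2 below 0.03 m/s and contact force between the fingers and logger_2 below 0.5 N)) or ((x of logger_1 in the frame of tray_green between -0.042 and 0.042 m and y of logger_1 in the frame of tray_green between -0.092 and 0.092 m and height (world z) of logger_1 below 0.01 m and angle between logger_1's own z axis and vertical below 0.1 rad and linear speed of logger_1 below 0.03 m/s and contact force between the fingers and logger_1 below 0.5 N) and (x of logger_3 in the frame of tray_red between -0.042 and 0.042 m and y of logger_3 in the frame of tray_red between -0.092 and 0.092 m and height (world z) of logger_3 below 0.01 m and angle between logger_3's own z axis and vertical below 0.1 rad and linear speed of logger_3 below 0.03 m/s and contact force between the fingers and logger_3 below 0.5 N)) or ((x of logger_2 in the frame of tray_green between -0.042 and 0.042 m and y of logger_2 in the frame of tray_green between -0.092 and 0.092 m and height (world z) of logger_2 below 0.01 m and angle between logger_2's own z axis and vertical below 0.1 rad and linear speed of logger_2 below 0.03 m/s and contact force between the fingers and logger_2 below 0.5 N) and (x of logger_3 in the frame of tray_red between -0.042 and 0.042 m and y of logger_3 in the frame of tray_red between -0.092 and 0.092 m and height (world z) of logger_3 below 0.01 m and angle between logger_3's own z axis and vertical below 0.1 rad and linear speed of logger_3 below 0.03 m/s and contact force between the fingers and logger_3 below 0.5 N)))), for 0.2 s.
5. the third logger is held tipped over with its underside towards the middle of the bench's front edge, the sorted ones standing ((((x of logger_1 in the frame of tray_green between -0.042 and 0.042 m and y of logger_1 in the frame of tray_green between -0.092 and 0.092 m and height (world z) of logger_1 below 0.01 m and angle between logger_1's own z axis and vertical below 0.1 rad and linear speed of logger_1 below 0.03 m/s and contact force between the fingers and logger_1 below 0.5 N) and (x of logger_2 in the frame of tray_green between -0.042 and 0.042 m and y of logger_2 in the frame of tray_green between -0.092 and 0.092 m and height (world z) of logger_2 below 0.01 m and angle between logger_2's own z axis and vertical below 0.1 rad and linear speed of logger_2 below 0.03 m/s and contact force between the fingers and logger_2 below 0.5 N)) or ((x of logger_1 in the frame of tray_green between -0.042 and 0.042 m and y of logger_1 in the frame of tray_green between -0.092 and 0.092 m and height (world z) of logger_1 below 0.01 m and angle between logger_1's own z axis and vertical below 0.1 rad and linear speed of logger_1 below 0.03 m/s and contact force between the fingers and logger_1 below 0.5 N) and (x of logger_3 in the frame of tray_red between -0.042 and 0.042 m and y of logger_3 in the frame of tray_red between -0.092 and 0.092 m and height (world z) of logger_3 below 0.01 m and angle between logger_3's own z axis and vertical below 0.1 rad and linear speed of logger_3 below 0.03 m/s and contact force between the fingers and logger_3 below 0.5 N)) or ((x of logger_2 in the frame of tray_green between -0.042 and 0.042 m and y of logger_2 in the frame of tray_green between -0.092 and 0.092 m and height (world z) of logger_2 below 0.01 m and angle between logger_2's own z axis and vertical below 0.1 rad and linear speed of logger_2 below 0.03 m/s and contact force between the fingers and logger_2 below 0.5 N) and (x of logger_3 in the frame of tray_red between -0.042 and 0.042 m and y of logger_3 in the frame of tray_red between -0.092 and 0.092 m and height (world z) of logger_3 below 0.01 m and angle between logger_3's own z axis and vertical below 0.1 rad and linear speed of logger_3 below 0.03 m/s and contact force between the fingers and logger_3 below 0.5 N))) and ((angle between logger_1's own z axis and vertical between 1.13 and 1.75 rad and height (world z) of logger_1 above 0.05 m and z of front_middle in the frame of logger_1 below -0.01 m) or (angle between logger_2's own z axis and vertical between 1.13 and 1.75 rad and height (world z) of logger_2 above 0.05 m and z of front_middle in the frame of logger_2 below -0.01 m) or (angle between logger_3's own z axis and vertical between 1.13 and 1.75 rad and height (world z) of logger_3 above 0.05 m and z of front_middle in the frame of logger_3 below -0.01 m))), for 0.3 s.
At the end, for the whole second after the job is handed in: All three loggers stand upright (within 6 degrees), at rest and released on the floor of the tray of their own disc's colour (base centre at least 19 mm inside the tray's walls): logger_1 and logger_2 in the green tray, logger_3 in the red one (x of logger_1 in the frame of tray_green between -0.042 and 0.042 m and y of logger_1 in the frame of tray_green between -0.092 and 0.092 m and height (world z) of each of logger_1, logger_2, logger_3 below 0.01 m and angle between each of logger_1, logger_2, logger_3's own z axis and vertical below 0.1 rad and linear speed of each of logger_1, logger_2, logger_3 below 0.03 m/s and contact force between the fingers and logger_1 below 0.5 N and x of logger_2 in the frame of tray_green between -0.042 and 0.042 m and y of logger_2 in the frame of tray_green between -0.092 and 0.092 m and contact force between the fingers and logger_2 below 0.5 N and x of logger_3 in the frame of tray_red between -0.042 and 0.042 m and y of logger_3 in the frame of tray_red between -0.092 and 0.092 m and contact force between the fingers and logger_3 below 0.5 N); the robot touches nothing.
It fails at once if the cap tub is moved by more than 30 mm or tipped (distance of cap_tub from where it was at the start of the episode above 0.03 m or angle between cap_tub's own z axis and vertical above 0.5 rad).
It fails at once if the timer is moved by more than 30 mm or tipped (distance of timer from where it was at the start of the episode above 0.03 m or angle between timer's own z axis and vertical above 0.5 rad).
It fails at once if the red bulb is moved by more than 30 mm or tipped (distance of red_bulb from where it was at the start of the episode above 0.03 m or angle between red_bulb's own z axis and vertical above 0.5 rad).
It fails at once if the solvent bottle is moved by more than 30 mm or tipped (distance of solvent_bottle from where it was at the start of the episode above 0.03 m or angle between solvent_bottle's own z axis and vertical above 0.5 rad).
It fails at once if the mouse is moved by more than 30 mm or tipped (distance of mouse from where it was at the start of the episode above 0.03 m or angle between mouse's own z axis and vertical above 0.5 rad).
It also fails if it takes over 72 s, if anything falls off the work surface, if the arm or the gripper's body presses on something with over 40 N, if the wrist force passes 120 N, or if a joint passes its speed limit or range.

### The arm

A 7-joint arm with a two-finger parallel gripper is mounted at the origin on a cart in front of the work surface, level with it; the furniture and walls round the work are solid. World frame = base frame: x ahead of the robot, y to its left, z up, the work surface at z = 0. Lengths are in mm, angles in rad, forces in N, time in s.
With the tool pointing down it reaches from about 425 to 875 mm from the base axis. Payload 4.7 kg.
Tool frame: the origin (TCP) lies midway between the tips of the shut fingers; the grasp point (between the pads) lies 19 mm behind it; z points along the fingers, y is the line along which they close (so a half turn about z gives the same grasp; the last joint's range is limited). The gripper opens to 87 mm and grips with 3 to 60 N. Pads are 19 mm wide; open, the fingers measure 117 mm over their backs; the gripper's body (75 mm by 190 mm) begins 51 mm behind the grasp point.
Start: joints at [1.197, 0.321, -0.07, 1.45, 0.023, 1.371, -0.057], TCP at [245.781, -601.762, 222.587] pointing down, gripper open.
Joint ranges: [-2.86, 2.86], [-0.3, 2.09], [-1.38, 1.24], [0.06, 2.45], [-1.56, 4.7], [0.09, 2.05], [-2.69, 2.69]. Speed limits (rad/s): [2.57, 2.57, 3.14, 3.14, 3.14, 3.14, 3.14].

### API

Orientations are given as a unit quaternion [w, x, y, z].
In Python, from plant import ctrl, eyes, outline_of, place_of gives the robot as it stands. The module is installed in compiled form; this text tells all that it offers.
- The arm moves only by the tool send_rows, never from a script. Its argument "steps" is a list of rows, each a list of 5 numbers: the shift along the tool's x, y, z in units of 40 mm (1.0 is 40 mm), then the turn about the tool's z in units of 5 degrees (1.0 is 5 degrees), then the opening, from -1 (shut) to 1 (fully open). In form: [[tx, ty, tz, roll, claw], ...]. A call has 1 to 12 rows; each row shifts and turns the commanded pose from where the row before left it, along the tool's axes as they then stand; what a row does not reach is not made up. A row lasts 1/12 s, in which the tool goes at most 41.7 mm and 7.16 degrees, less where a joint would pass 70% of its speed; a pose out of reach is approached as far as the arm can. A call is refused whole if a number of a shift passes 1 or a number of a turn 1, either way. A call with a gripper value outside its range is refused whole. The fingers move at their own pace and stop on an object; "grip_force" is the grip in N (left out, the last holds). Time passes only in rows, so rows that do not move let the fingers close. It gives the time, the measured TCP pose, the force, the opening and the grip force at its end, in the units of the state.
- ctrl.read_state(): the state, without advancing time (a new reading comes with each control period).
- eyes.read_camera(name): name is "side" or "top"; returns the picture (400x640x3 uint8, blue, green, red); there is no depth.
- eyes.get_calibration(name): a dict with "fx", "fy", "cx", "cy" (pixels), "k1" (the pictures are not rectified: a ray, as slopes to the right and down, at radius r is drawn at 1 + k1 r^2 times it, then the intrinsics apply), "position" and "attitude" of the camera in the world. Camera axes: x right, y down, z forward; pixel columns grow to the right and rows downward; lengths in mm; the calibration is good to about 2 mm. A picture is of the moment at which its call begins. get_calibration takes no time and is no camera call.
- ctrl.job_done(): hands the job in; it is judged then, once.
Trained networks look in the newest picture that a camera, given by its name, has taken for a name from the list of things; names that differ only in an ending like _2 or _b are one class to them, and where a whole thing is asked for, a point or a joint stands for the part that bears it (a point fixed in the world has none). Each returns a list of dicts, best first, with "score" (0 to 1); they miss things now and then, are a little off and sometimes report something else, mostly with a low value. They report only what shows in the picture. A call takes as long as a camera call. They do not tell look-alikes from the thing itself.
- outline_of(thing, camera): "pixels" (400x640 bool, what is visible of it).
- place_of(thing, camera): "centre" ([x, y, z] in mm, in the coordinates of the camera as it stood for that picture, good to about 4 mm: a listed point, or the origin of a listed thing).
The state is a dict: "time_s": time; "qpos": joint angles; "dq": joint speeds; "joint_torque": joint torques, N m; "tcp_pos": TCP position; "tool_rot": TCP orientation; "ft_force": force on the tool from outside, world axes, zero at the start; "torque": the same for the moment, N m; "width": finger opening in mm; "finger_force": force on a finger pad.
Only numpy, scipy, OpenCV 4.12 (cv2) and the standard library are available. Lean on these libraries where they do the work, as an engineer would, in place of code of your own. Each camera call takes 0.05 s, during which the arm holds its last target. There are 200 camera calls.

## Working session

There is one attempt and no reset: what is moved stays moved. The work goes in short steps, Python scripts to look and compute and a tool call to move; the robot and the scene stay as the last step left them, time stands still between calls to the robot, and variables do not carry over. Pictures are saved under pics/ and viewed, at most 10 in all, crops included, and the job is handed in when it is done.

Besides the shell and the picture viewer there is one more tool, called after "Call:" as name(argument=value, ...) on one line, values as JSON. send_rows: Moves the arm, as the interface text tells. Its arguments: {"type":"object","properties":{"steps":{"type":"array","items":{"type":"array","items":{"type":"number"}}},"grip_force":{"type":"number"}},"required":["steps"]}

```bash
mkdir -p pics; cat > h.py <<'E'
import numpy as np, cv2
from scipy.spatial.transform import Rotation as R
from plant import ctrl, eyes, outline_of, place_of
def rot(a):
    a=np.array(a,float)
    return a if a.shape==(3,3) else R.from_quat(a[[1,2,3,0]]).as_matrix()
def cal(n):
    c=eyes.get_calibration(n); return c,rot(c['attitude']),np.array(c['position'],float)
def world(p,n):
    c,A,t=cal(n); return A@np.array(p)+t
def proj(P,n):
    c,A,t=cal(n); q=A.T@(np.array(P,float)-t); s=q[:2]/q[2]; s=s*(1+c['k1']*(s@s))
    return np.array([c['fx']*s[0]+c['cx'],c['fy']*s[1]+c['cy']])
def ray(u,v,n,z):
    c,A,t=cal(n); K=np.array([[c['fx'],0,c['cx']],[0,c['fy'],c['cy']],[0,0,1]])
    s=cv2.undistortPoints(np.array([[[u,v]]],float),K,np.array([c['k1'],0,0,0.]))[0,0]
    d=A@np.array([s[0],s[1],1]); return t+d*(z-t[2])/d[2]
def snap(n,f):
    im=eyes.read_camera(n); im=im[0] if isinstance(im,tuple) else im
    cv2.imwrite('pics/'+f,im); return im
E
python3 - <<'E'
from h import *
np.set_printoptions(precision=3,suppress=True)
s=ctrl.read_state(); print(s)
for n in('top','side'):
    print(n,eyes.get_calibration(n)); snap(n,n+'0.png')
    for t in('logger_1','tray_green','tray_red','cap_tub','timer','red_bulb','solvent_bottle','mouse'):
        for d in place_of(t,n): print(n,t,round(d['score'],2),world(d['centre'],n),proj(world(d['centre'],n),n))
E
```

```text
{'time_s': 0.0, 'qpos': array([ 1.197,  0.322, -0.07 ,  1.452,  0.023,  1.371, -0.057]), 'dq': array([ 0.   , -0.001,  0.001, -0.001,  0.001, -0.002,  0.001]), 'joint_torque': array([  0.   , -49.13 ,  -0.404, -31.252,  -0.064,   0.044,   0.   ]), 'tcp_pos': array([ 245.561, -601.235,  221.461]), 'tool_rot': array([-0.001,  0.981,  0.193, -0.   ]), 'ft_force': array([-1.335,  0.098,  0.315]), 'torque': array([-0.001, -0.029,  0.034]), 'finger_force': 0.0, 'width': 87.07537651071287}
top {'fx': 513.2169464658059, 'fy': 513.2169464658059, 'cx': 323.27355413818503, 'cy': 199.60272978336363, 'k1': -0.16048037915257365, 'position': array([  75.501,  -31.788, 1900.234]), 'attitude': array([ 0.084, -0.653,  0.747, -0.093])}
top logger_1 0.75 [479.859  70.764  -0.02 ] [283.67  225.317]
top logger_1 0.74 [673.683 302.065  -0.849] [218.985 184.561]
top logger_1 0.71 [459.917 -80.626  -1.408] [324.068 225.249]
top logger_1 0.53 [601.438  18.895  -1.117] [293.434 192.833]
top logger_1 0.51 [ 397.44  -502.166    1.304] [436.25  226.221]
top tray_green 0.6 [518.002 301.939  -0.41 ] [222.394 223.48
[... 1136 characters left out ...]
ide tray_green 0.59 [516.599 304.203   2.629] [292.893 292.459]
side tray_red 0.97 [ 512.052 -310.704    4.092] [344.09  191.425]
side tray_red 0.45 [ 587.851 -122.116   -4.133] [311.216 214.53 ]
side cap_tub 0.65 [ 588.107 -121.198   -2.167] [311.057 214.145]
side timer 0.51 [386.882 -27.751  -1.617] [364.369 234.579]
side red_bulb 0.82 [593.48  149.626   0.223] [284.049 256.479]
side red_bulb 0.67 [417.034   0.672 119.539] [353.947 203.462]
side red_bulb 0.6 [460.083 -81.259  -2.997] [345.122 224.147]
side solvent_bottle 0.57 [678.424 138.106   3.065] [258.223 249.865]
side mouse 0.88 [ 677.059 -176.752   -0.209] [291.428 203.822]
side mouse 0.33 [611.33   23.697  -0.236] [291.585 234.106]
```

```bash
python3 - <<'E'
import cv2
a=cv2.imread('pics/top0.png')[110:310,170:470]; cv2.imwrite('pics/c_top.png',cv2.resize(a,(780,520),interpolation=cv2.INTER_CUBIC))
a=cv2.imread('pics/side0.png')[90:340,150:470]; cv2.imwrite('pics/c_side.png',cv2.resize(a,(768,600),interpolation=cv2.INTER_CUBIC))
E
```

```text
(no output)
```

View pics/c_top.png

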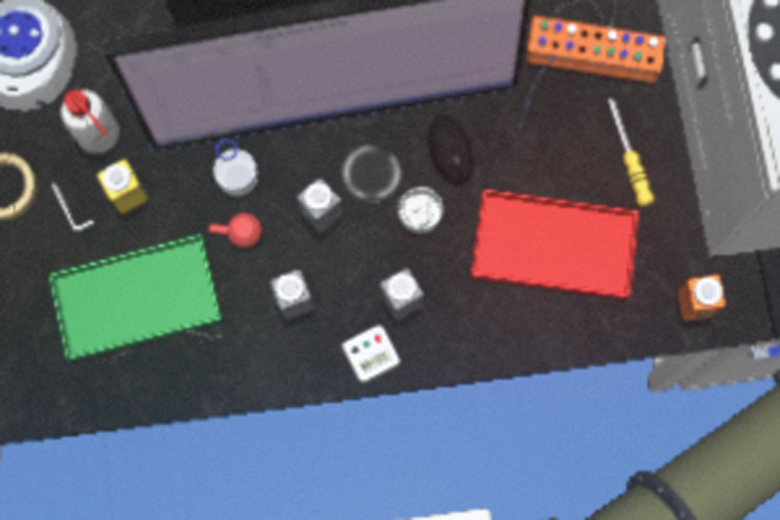

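View pics/c_side.png

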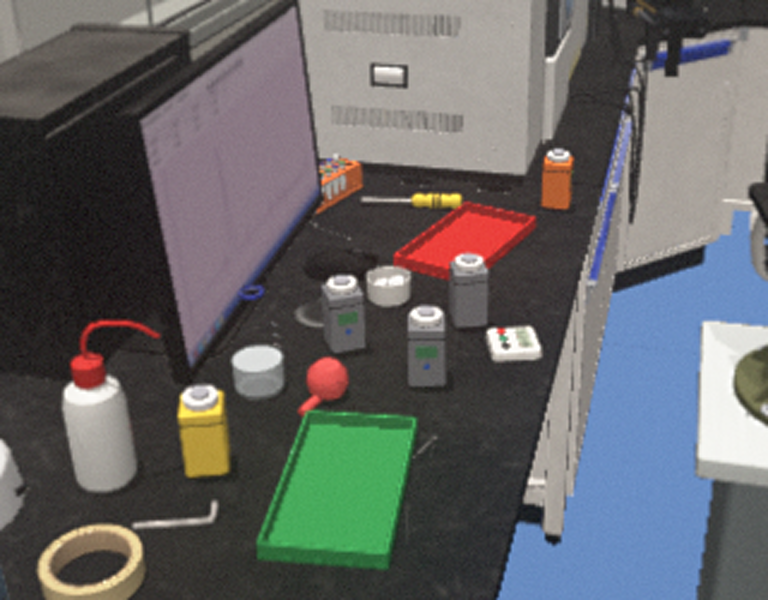

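```bash
cat >> h.py <<'E'
from scipy.optimize import minimize
def hullmask(P,n):
    m=np.zeros((400,640),np.uint8); p=np.array([proj(q,n) for q in P])
    cv2.fillConvexPoly(m,cv2.convexHull((p*16).round().astype(np.int32)),1,shift=4); return m.astype(bool)
def boxpts(x,y,w,lx,ly,z0,z1):
    c,s=np.cos(w),np.sin(w)
    return [[x+c*a-s*b,y+s*a+c*b,z] for a in(-lx/2,lx/2) for b in(-ly/2,ly/2) for z in(z0,z1)]
def logpts(x,y,w,z0=0):
    return boxpts(x,y,w,46,46,z0,z0+86)+[[x+16*np.cos(a),y+16*np.sin(a),z0+100] for a in np.arange(0,6.28,.5)]
def traypts(x,y,w): return boxpts(x,y,w,130,230,0,20)
def fit(masks,fn,x0):
    def f(p):
        e=0
        for n,m in masks.items():
            h=hullmask(fn(p[0],p[1],p[2]/50),n); e+=1-(h&m).sum()/max(1,(h|m).sum())
        return e
    b=min((minimize(f,[x0[0],x0[1],a*50],method='Nelder-Mead',options=dict(initial_simplex=[[x0[0],x0[1],a*50],[x0[0]+6,x0[1],a*50],[x0[0],x0[1]+6,a*50],[x0[0],x0[1],a*50+12]])) for a in np.arange(-.7,.8,.2)),key=lambda r:r.fun)
    return b.x[0],b.x[1],np.degrees(b.x[2]/50),b.fun
def masks_at(thing,xyz,cams=('top','side')):
    M={}
    for n in cams:
        u=proj(xyz,n)
        for d in outline_of(thing,n):
            v,c=np.nonzero(d['pixels'])
            if np.hypot(c.mean()-u[0],v.mean()-u[1])<18: M[n]=d['pixels'];break
    return M
def plan(x,y,z,yaw):
    "tool-frame move to TCP x,y,z with tool-x at yaw deg"
    s=ctrl.read_state(); A=rot(s['tool_rot']); d=np.array([x,y,z])-s['tcp_pos']
    y0=np.degrees(np.arctan2(A[1,0],A[0,0])); w=np.radians(yaw)
    B=np.array([[np.cos(w),np.sin(w),0],[np.sin(w),-np.cos(w),0],[0,0,-1]])
    print('yaw now',y0.round(1),'roll units',((y0-yaw)/5).round(2),'shift units after roll',(B.T@d/40).round(3),'before roll',(A.T@d/40).round(3))
E
python3 - <<'E'
from h import *
for n in('top','side'): eyes.read_camera(n)
for t,p in(('logger_1',(480,75,50)),('logger_1',(459,-80,50)),('logger_1',(604,21,50)),('tray_green',(517,303,5)),('tray_red',(511,-312,5))):
    M=masks_at(t,p); print(t,list(M),[m.sum() for m in M.values()],np.round(fit(M,logpts if 'log' in t else traypts,p),2))
    if len(M)==2:
        for n in M: print('  ',n,np.round(fit({n:M[n]},logpts if 'log' in t else traypts,p),2))
E
```

```text
Traceback (most recent call last):
  File "h.py", line 37, in fit
    b=min((minimize(f,[x0[0],x0[1],a*50],method='Nelder-Mead',options=dict(initial_simplex=[[x0[0],x0[1],a*50],[x0[0]+6,x0[1],a*50],[x0[0],x0[1]+6,a*50],[x0[0],x0[1],a*50+12]])) for a in np.arange(-.7,.8,.2)),key=lambda r:r.fun)
  File "h.py", line 37, in <genexpr>
    b=min((minimize(f,[x0[0],x0[1],a*50],method='Nelder-Mead',options=dict(initial_simplex=[[x0[0],x0[1],a*50],[x0[0]+6,x0[1],a*50],[x0[0],x0[1]+6,a*50],[x0[0],x0[1],a*50+12]])) for a in np.arange(-.7,.8,.2)),key=lambda r:r.fun)
           ~~~~~~~~^^^^^^^^^^^^^^^^^^^^^^^^^^^^^^^^^^^^^^^^^^^^^^^^^^^^^^^^^^^^^^^^^^^^^^^^^^^^^^^^^^^^^^^^^^^^^^^^^^^^^^^^^^^^^^^^^^^^^^^^^^^^^^^^^^^^^^^^^^^^^^^^^^^^^^^^^^^^^^
  File "h.py", line 35, in f
    h=hullmask(fn(p[0],p[1],p[2]/50),n); e+=1-(h&m).sum()/max(1,(h|m).sum())
  File "h.py", line 23, in hullmask
    m=np.zeros((400,640),np.uint8); p=np.array([proj(q,n) for q in P])
                                                ~~~~^^^^^
  File "h.py", line 12, in proj
    c,A,t=cal(n); q=A.T@(np.array(P,float)-t); s=q[:2]/q[2]; s=s*(1+c['k1']*(s@s))
          ~~~^^^
  File "h.py", line 8, in cal
    c=eyes.get_calibration(n); return c,rot(c['attitude']),np.array(c['position'],float)
ValueError: time passes only in moves, steps and waits
```

```bash
sed -i 's/^def cal(n):/from functools import lru_cache\n@lru_cache\ndef cal(n):/' h.py
cat > m.py <<'E'
from h import *
for n in('top','side'): eyes.read_camera(n)
for t,p in(('logger_1',(480,75,50)),('logger_1',(459,-80,50)),('logger_1',(604,21,50)),('tray_green',(517,303,5)),('tray_red',(511,-312,5))):
    M=masks_at(t,p); print(t,list(M),[m.sum() for m in M.values()],np.round(fit(M,logpts if 'log' in t else traypts,p),2))
    if len(M)==2:
        for n in M: print('  ',n,np.round(fit({n:M[n]},logpts if 'log' in t else traypts,p),2))
E
time python3 m.py
```

```text
logger_1 ['top', 'side'] [np.int64(235), np.int64(506)] [4.7978e+02 7.3970e+01 1.6850e+01 2.2000e-01]
   top [4.7909e+02 7.4010e+01 1.4480e+01 5.0000e-02]
   side [4.8293e+02 6.6480e+01 1.3890e+01 1.0000e-01]
logger_1 ['top', 'side'] [np.int64(183), np.int64(482)] [ 4.631e+02 -8.079e+01  3.420e+00  4.000e-01]
   top [ 4.5899e+02 -8.0240e+01  2.4200e+00  2.5000e-01]
   side [ 4.6299e+02 -7.7030e+01  2.1570e+01  1.1000e-01]
logger_1 ['top', 'side'] [np.int64(241), np.int64(573)] [6.0759e+02 1.7480e+01 3.0260e+01 1.8000e-01]
   top [6.0808e+02 1.8600e+01 3.2250e+01 9.0000e-02]
   side [6.0759e+02 1.8080e+01 3.5330e+01 7.0000e-02]
tray_green ['top'] [np.int64(2074)] [5.1483e+02 3.0270e+02 6.7400e+00 5.0000e-02]
tray_red ['top', 'side'] [np.int64(2050), np.int64(1009)] [ 5.1123e+02 -3.1608e+02 -1.6880e+01  2.5000e-01]
   top [ 5.1144e+02 -3.1337e+02 -1.6280e+01  6.0000e-02]
   side [ 5.1383e+02 -3.0929e+02 -1.6800e+01  1.9000e-01]
real	0m19.766s
user	0m13.826s
sys	0m0.157s
```

```bash
python3 - <<'E'
from h import *
out=[]
for x,y,w in((480,73,15),(460,-79,12),(608,18,32)):
    row=[]
    for n in('top','side'):
        im=cv2.imread(f'pics/{n}0.png'); u=proj((x,y,50),n); k=9
        u0,v0=int(u[0])-15,int(u[1])-15
        c=cv2.resize(im[v0:v0+30,u0:u0+30],None,fx=k,fy=k,interpolation=cv2.INTER_CUBIC)
        b=boxpts(x,y,np.radians(w),46,46,0,86); p=[tuple(int(q) for q in (proj(q,n)-[u0,v0]+.5)*k) for q in b]
        for i,j in((1,3),(3,7),(7,5),(5,1)): cv2.line(c,p[i],p[j],(0,255,255),1)
        row.append(c)
    out.append(np.vstack(row))
cv2.imwrite('pics/fit.png',np.hstack(out)[:, :800])
E
```

```text
(no output)
```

View pics/fit.png

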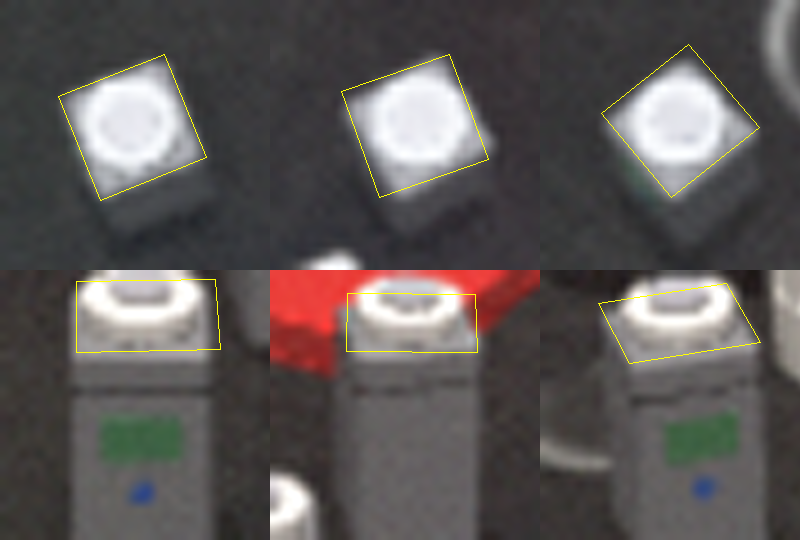

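```bash
python3 -c "
from h import *
plan(480,73,170,15); plan(480,73,170,-75)"
```

```text
yaw now 22.2 roll units 1.44 shift units after roll [ 10.023 -14.778   1.314] before roll [ 11.8   -13.402   1.313]
yaw now 22.2 roll units 19.44 shift units after roll [-14.778 -10.023   1.314] before roll [ 11.8   -13.402   1.313]
```

Call:
send_rows(steps=[[0.4,-0.9,0,0,1],[0.4,-0.9,0,0,1],[0.4,-0.9,0,0,1],[0.4,-0.9,0,0,1],[1,0,0,0,1],[1,0,0,0,1],[1,0,0,0,1],[1,0,0,0,1],[0.5,-0.75,0,0,1],[0.5,-0.75,0,0,1],[0.5,-0.75,0,0,1],[0.5,-0.75,0,0,1]], grip_force=20)

```text
time_s: 2.7
tcp_pos: [427.7, -240.6, 222.5]
tool_rot: [0.0, 0.981, 0.193, -0.0]
ft_force: [0.2, 0.7, -0.0]
width: 87.2
finger_force: 0.0
```

Call:
send_rows(steps=[[0.5,-0.75,0,0,1],[0.5,-0.75,0,0,1],[0.5,-0.75,0,0,1],[0.5,-0.75,0,0,1],[0.5,-0.75,0,0,1],[0.5,-0.75,0,0,1],[0.5,-0.75,0,0,1],[0.5,-0.75,0,0,1],[0.1,-0.4,0,0.7,1],[0.1,-0.4,0,0.7,1],[0,0,0,0,1]])

```text
time_s: 3.62
tcp_pos: [480.5, 77.4, 222.9]
tool_rot: [-0.001, 0.991, 0.135, 0.0]
ft_force: [-0.2, 0.3, -0.0]
width: 86.6
finger_force: 0.0
```

```bash
python3 -c "
from h import *
s=ctrl.read_state();print(s['time_s'],s['tcp_pos'],s['tool_rot'],s['ft_force'],s['qpos'])
plan(480,73,51,15)"
```

```text
3.6167 [480.54989006  77.37071718 222.91777576] [-6.15947218e-04  9.90863504e-01  1.34866562e-01  3.83037043e-04] [-0.1683606   0.32417754 -0.02712433] [ 0.53091983 -0.00301731 -0.73454092  1.82056054 -0.00330032  1.32242426
 -1.50304841]
yaw now 15.5 roll units 0.1 shift units after roll [-0.042  0.102  4.298] before roll [-0.046  0.106  4.298]
```

Call:
send_rows(steps=[[0,0.05,1,0.1,1],[0,0.05,1,0,1],[0,0,1,0,1],[0,0,0.9,0,1],[0,0,0.5,0,1],[0,0,0,0,-1],[0,0,0,0,-1],[0,0,0,0,-1],[0,0,0,0,-1],[0,0,-0.2,0,-1],[0,0,-0.2,0,-1]], grip_force=30)

```text
time_s: 4.53
tcp_pos: [482.7, 69.3, 64.2]
tool_rot: [0.0, 0.992, 0.128, 0.001]
ft_force: [-0.3, -0.0, -1.4]
width: 55.0
finger_force: 0.2
```

```bash
python3 -c "
from h import *
s=ctrl.read_state();print(s['time_s'],s['tcp_pos'],s['ft_force'],s['width'],s['finger_force'])
plan(440,65,57,0)"
```

```text
4.5333 [482.66984641  69.26093747  64.16789955] [-0.25549902 -0.00879087 -1.42761576] 55.04774754202166 0.22540463134646416
yaw now 14.7 roll units 2.95 shift units after roll [-1.067  0.107  0.179] before roll [-1.059 -0.168  0.178]
```

Call:
send_rows(steps=[[0,0,0.4,0,-1],[0,0,0,0,-1],[0,0,0,0,-1],[0,0,0,0,-1],[0,0,-0.25,0,-1]])

```text
time_s: 4.95
tcp_pos: [480.5, 68.7, 55.9]
tool_rot: [0.0, 0.992, 0.128, -0.002]
ft_force: [-0.8, -0.7, -2.5]
width: 45.6
finger_force: 30.7
```

```bash
python3 -c "
from h import *
s=ctrl.read_state();print(s['time_s'],s['tcp_pos'],s['ft_force'],s['width'],s['finger_force'])
plan(440,65,57,0)"
```

```text
4.95 [480.53618053  68.65016656  55.92790983] [-0.78191082 -0.73313531 -2.46763874] 45.62602138386559 30.705271884799004
yaw now 14.7 roll units 2.95 shift units after roll [-1.013  0.091 -0.027] before roll [-1.003 -0.17  -0.023]
```

Call:
send_rows(steps=[[-0.4,-0.05,0,1,-1],[-0.35,0,0,1,-1],[-0.25,0.05,0,0.95,-1],[0,0,0.1,0,-1],[0,0,0.15,0,-1],[0,0,0.02,0,-1]])

```text
time_s: 5.45
tcp_pos: [443.1, 61.6, 47.1]
tool_rot: [0.001, 1.0, 0.001, -0.0]
ft_force: [-7.5, -1.0, 21.8]
width: 45.7
finger_force: 30.0
```

Call:
send_rows(steps=[[0,0,0,0,-1],[0.3,0,-0.04,0,-1],[0.3,0,-0.02,0,-1],[0.3,0,0.02,0,-1],[0.29,0,0.06,0,-1],[0,0,0,0,-1]], grip_force=6)

```text
time_s: 5.95
tcp_pos: [493.1, 61.7, 45.1]
tool_rot: [-0.001, 1.0, 0.0, 0.001]
ft_force: [1.6, -0.9, 0.8]
width: 46.2
finger_force: 6.0
```

```bash
cat > look.py <<'E'
from h import *
import sys
s=ctrl.read_state();print(s['time_s'],s['tcp_pos'].round(1),s['ft_force'].round(1),round(s['width'],1),round(s['finger_force'],1))
o=[]
for n in('top','side'):
    im=snap(n,f'{sys.argv[1]}_{n}.png'); u=proj(s['tcp_pos']+[0,0,20],n).astype(int)
    r=40 if n=='side' else 30
    o.append(cv2.resize(im[u[1]-r:u[1]+r,u[0]-r:u[0]+r],(390,390),interpolation=cv2.INTER_CUBIC))
cv2.imwrite(f'pics/{sys.argv[1]}.png',np.hstack(o))
E
python3 look.py tip1
```

```text
5.95 [493.1  61.7  45.1] [ 1.6 -0.9  0.8] 46.2 6.0
```

View pics/tip1.png

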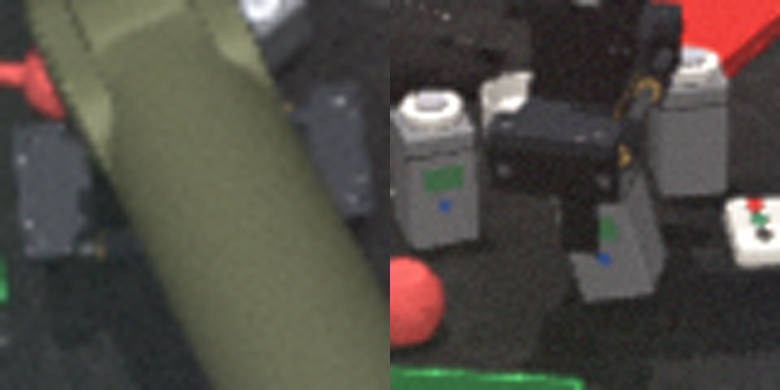

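Call:
send_rows(steps=[[0.25,0,0.07,0,-1],[0.2,0,0.11,0,-1],[0.18,0,0.14,0,-1],[0.15,0,0.17,0,-1],[0.1,0,0.18,0,-1],[0,0,0.05,0,-1]])

```text
time_s: 6.55
tcp_pos: [528.0, 61.7, 16.6]
tool_rot: [-0.0, 1.0, -0.0, 0.002]
ft_force: [4.5, -0.9, 5.3]
width: 46.1
finger_force: 6.0
```

```bash
python3 look.py tip2
```

```text
6.55 [528.   61.7  16.6] [ 4.5 -0.9  5.3] 46.1 6.0
```

View pics/tip2.png

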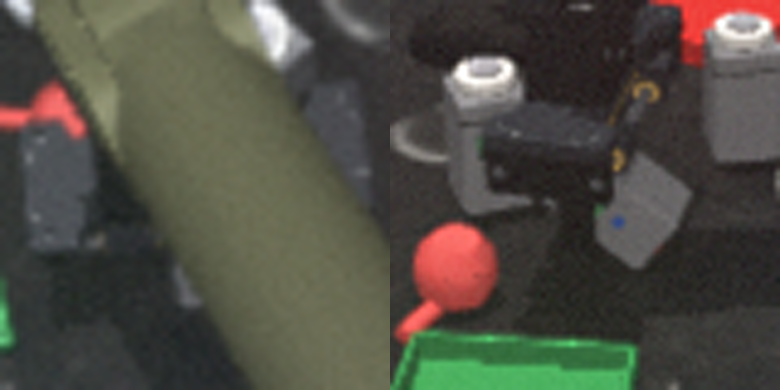

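```bash
cat > tilt.py <<'E'
from h import *
import sys
s=ctrl.read_state(); A=rot(s['tool_rot']); g=s['tcp_pos']-19*A[:,2]; nx=A[:,0]; ny=A[:,1]
def pts(h,off,th):   # th tilt of cap toward tool +x
    zl=np.array([0,0,1])*np.cos(th)+nx*np.sin(th); xl=nx*np.cos(th)-np.array([0,0,1])*np.sin(th)
    P=[g+zl*(z-h)+xl*(a+off)+ny*b for z in(0,86) for a in(-23,23) for b in(-23,23)]
    P+=[g+zl*(100-h)+xl*(off+16*np.cos(a))+ny*16*np.sin(a) for a in np.arange(0,6.28,.5)]
    return P
n='side'; im=snap(n,'t.png'); u=proj(g,n)
best=None
for d in outline_of('logger_1',n):
    v,c=np.nonzero(d['pixels']); D=np.hypot(c.mean()-u[0],v.mean()-u[1])
    if best is None or D<best[0]: best=(D,d['pixels'],d['score'])
print('dist',best[0],'score',best[2],'pix',best[1].sum())
m=best[1]; 
V,U=np.nonzero(m); print('mask cols',U.min(),U.max(),'rows',V.min(),V.max(),'grasp px',u)
dark=cv2.GaussianBlur(im,(3,3),0).max(2)<50
R_=[]
for th in range(-10,111,5):
    for h in range(20,90,4):
        for off in(-6,0,6):
            k=hullmask(pts(h,off,np.radians(th)),n); vis=k&~dark
            R_.append(((m&~k).sum()+ (vis&~m).sum()+.15*(k&dark&~m).sum(),th,h,off))
R_.sort(); print(R_[:8])
for e,th,h,off in R_[:3]:
    P=pts(h,off,np.radians(th)); print(th,'lowest z',min(p[2] for p in P).round(1),'origin',(np.mean(P[:4],0)).round(1))
E
python3 tilt.py
```

```text
dist 10.575086156422891 score 0.61 pix 309
mask cols 305 335 rows 225 247 grasp px [314.00446197 233.63992876]
[(np.float64(161.5), 55, 88, -6), (np.float64(162.45), 55, 84, -6), (np.float64(164.8), 60, 88, -6), (np.float64(165.0), 60, 84, -6), (np.float64(166.2), 80, 68, 6), (np.float64(166.45), 80, 64, 6), (np.float64(166.55), 85, 64, 6), (np.float64(167.0), 50, 84, -6)]
55 lowest z -29.0 origin [450.7  62.  -10.2]
55 lowest z -26.7 origin [454.   62.   -7.9]
60 lowest z -23.4 origin [447.   62.   -3.5]
```

```bash
cat >> tilt.py <<'E'
ok=[r for r in R_ if abs(min(p[2] for p in pts(r[2],r[3],np.radians(r[1])))-(float(sys.argv[1]) if len(sys.argv)>1 else 0))<3.5]
print('constrained',ok[:6])
k=10; u0,v0=int(u[0])-35,int(u[1])-25
c=cv2.resize(im[v0:v0+55,u0:u0+70],None,fx=k,fy=k,interpolation=cv2.INTER_CUBIC)
e,th,h,off=ok[0]; p=[tuple(int(q) for q in (proj(q,n)-[u0,v0]+.5)*k) for q in pts(h,off,np.radians(th))[:8]]
for i,j in((0,1),(2,3),(0,2),(1,3),(4,5),(6,7),(4,6),(5,7),(0,4),(1,5),(2,6),(3,7)): cv2.line(c,p[i],p[j],(0,255,255),1)
cv2.imwrite('pics/tilt.png',c)
E
python3 tilt.py
```

```text
dist 11.70185987748367 score 0.61 pix 287
mask cols 317 335 rows 225 247 grasp px [314.28020709 233.71120837]
[(np.float64(173.55), 55, 88, -6), (np.float64(175.9), 50, 84, -6), (np.float64(176.2), 50, 88, -6), (np.float64(176.4), 55, 84, -6), (np.float64(178.65), 60, 88, -6), (np.float64(181.6), 60, 84, -6), (np.float64(181.8), 65, 84, 0), (np.float64(183.1), 60, 88, 0)]
55 lowest z -29.0 origin [449.8  62.1 -10.2]
50 lowest z -31.6 origin [457.1  62.1 -14. ]
50 lowest z -34.2 origin [454.1  62.1 -16.6]
constrained [(np.float64(188.5), 85, 64, 6), (np.float64(188.6), 85, 68, 6), (np.float64(192.8), 85, 60, 6), (np.float64(195.6), 85, 72, 6), (np.float64(199.6), 75, 64, 0), (np.float64(201.75), 85, 76, 6)]
```

View pics/tilt.png

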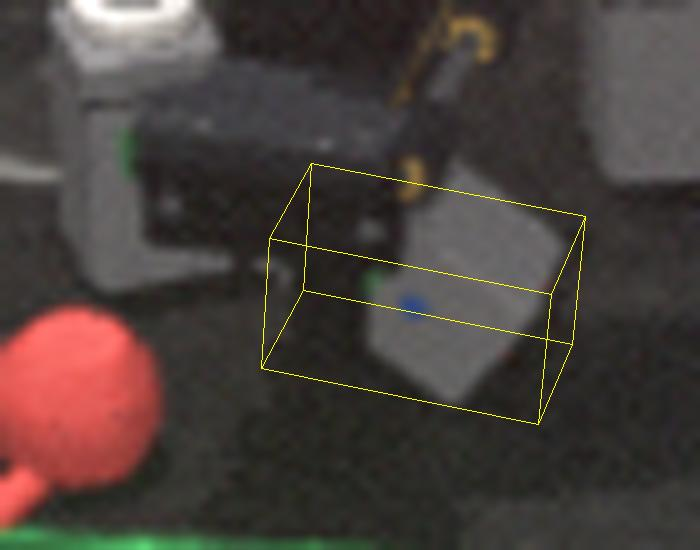

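```bash
python3 -c "
from h import *
s=ctrl.read_state();g=s['tcp_pos']+[0,0,19];u=proj(g,'side');u0,v0=int(u[0])-35,int(u[1])-25
c,A,t=cal('side')
for p in((450,403),(562,240),(368,345),(458,165)):
    q=ray(u0+p[0]/10-.5,v0+p[1]/10-.5,'side',-1000);d=q-t;print((t+d*(84.7-t[1])/d[1]).round(1))
"
```

```text
[491.3  84.7   4.4]
[456.9  84.7  65.5]
[516.3  84.7  21.2]
[487.8  84.7  86.5]
```

Call:
send_rows(steps=[[0,0,0,0,-1],[0,0,-0.4,0,-1],[-0.6,0,0,0,-1],[-0.6,0,0,0,-1],[0,0,0.3,0,-1]], grip_force=30)

```text
time_s: 7.27
tcp_pos: [471.7, 61.6, 19.6]
tool_rot: [0.002, 1.0, 0.0, -0.003]
ft_force: [-0.7, -0.7, -2.6]
width: 45.4
finger_force: 30.0
```

Call:
send_rows(steps=[[0.1,0,0.1,0,-1],[0.15,0,0.12,0,-1],[0.15,0,0.12,0,-1],[0,0,0,0,0.4],[0,0,0,0,0.4],[0,0,0,0,0.4],[0,0,0,0,0.4]], grip_force=6)

```text
time_s: 7.85
tcp_pos: [493.9, 62.1, 6.8]
tool_rot: [-0.0, 1.0, -0.0, 0.0]
ft_force: [0.3, 1.1, 0.3]
width: 59.1
finger_force: 0.0
```

```bash
python3 look.py tip3
```

```text
7.85 [493.9  62.1   6.8] [0.3 1.1 0.3] 59.1 0.0
```

View pics/tip3.png

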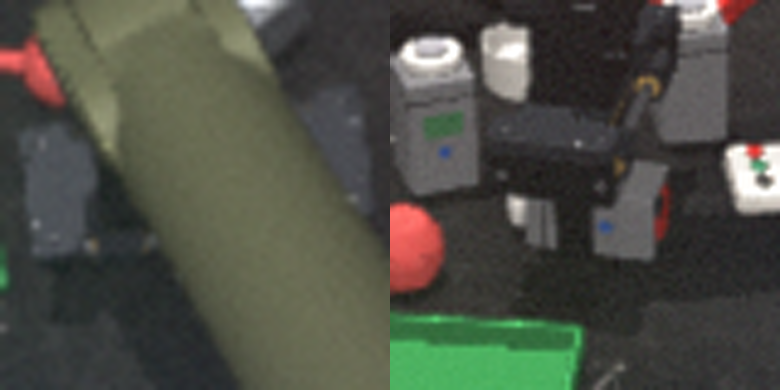

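```bash
python3 -c "
from h import *
s=ctrl.read_state();u=proj(s['tcp_pos']+[0,0,20],'side').astype(int)
c,A,t=cal('side')
for p in((655,258),(530,245),(510,222)):
    q=ray(u[0]-40+(p[0]-390)/4.875-.5,u[1]-40+p[1]/4.875-.5,'side',-1000);d=q-t;print((t+d*(84.7-t[1])/d[1]).round(1))
print(proj((493.9,62,26),'side'))
"
```

```text
[447.4  84.7   5.2]
[526.3  84.7   3. ]
[538.7  84.7  17.9]
[324.43373317 237.61540887]
```

Call:
send_rows(steps=[[0.5,0,0,0,0.4],[0,0,0,0,-1],[0,0,0,0,-1],[0,0,0,0,-1],[0,0,-0.5,0,-1],[0,0,-0.8,0,-1],[0,0,-0.8,0,-1],[0,0,-0.8,0,-1],[0.4,0,-0.3,0,-1],[0.5,0,0,0,-1],[0,0,0,0,-1],[0,0,0,0,-1]], grip_force=50)

```text
time_s: 8.95
tcp_pos: [548.4, 61.7, 133.8]
tool_rot: [-0.0, 1.0, -0.0, -0.001]
ft_force: [-0.5, -0.0, -2.8]
width: 45.7
finger_force: 50.0
```

Call:
send_rows(steps=[[0,0,0,0,-1],[0,0,0,0,-1],[0,0,0,0,-1],[0,0,0,0,-1],[0,0,0,0,-1]])

```text
time_s: 9.37
tcp_pos: [548.9, 61.8, 134.4]
tool_rot: [0.0, 1.0, -0.0, -0.0]
ft_force: [-0.8, 0.6, -2.3]
width: 45.8
finger_force: 50.0
```

```bash
python3 look.py tip4
```

```text
9.3667 [548.9  61.8 134.4] [-0.8  0.6 -2.3] 45.8 50.0
```

View pics/tip4.png

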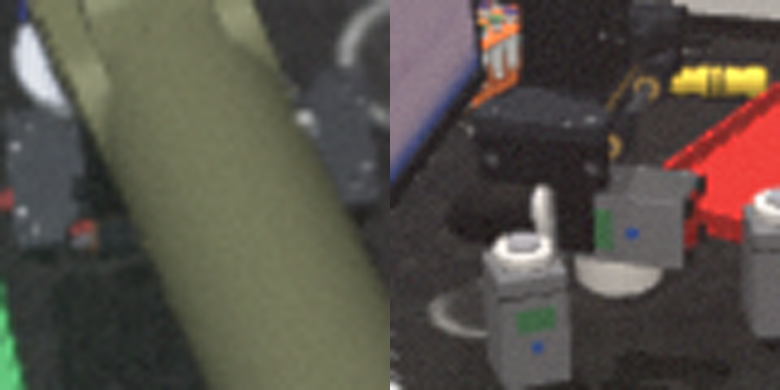

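Call:
send_rows(steps=[[-0.1,0,0.8,0,-1],[-0.1,0,0.8,0,-1],[0,0,0.8,0,-1],[0,0,0.6,0,-1],[0,0,0.15,0,-1],[0,0,0,0,-1]])

```text
time_s: 9.97
tcp_pos: [541.4, 61.7, 10.6]
tool_rot: [0.001, 1.0, -0.0, -0.001]
ft_force: [-11.2, -0.7, 20.0]
width: 45.6
finger_force: 60.5
```

Call:
send_rows(steps=[[0,0,0,0,-1],[-0.06,0,-0.14,0,-1],[-0.06,0,-0.15,0,-1],[-0.09,0,-0.13,0,-1],[-0.09,0,-0.13,0,-1],[-0.1,0,-0.11,0,-1],[-0.11,0,-0.11,0,-1],[-0.12,0,-0.09,0,-1],[-0.13,0,-0.09,0,-1]], grip_force=4)

```text
time_s: 10.72
tcp_pos: [510.3, 61.8, 46.8]
tool_rot: [0.0, 1.0, -0.0, -0.0]
ft_force: [0.0, -0.3, -2.7]
width: 45.9
finger_force: 4.0
```

```bash
python3 look.py up1; python3 tilt.py
```

```text
10.7167 [510.3  61.8  46.8] [ 0.  -0.3 -2.7] 45.9 4.0
dist 27.36099182300527 score 0.68 pix 485
mask cols 283 302 rows 205 237 grasp px [318.98036876 225.42820097]
[(np.float64(678.5), 100, 20, -6), (np.float64(683.1), 95, 20, 0), (np.float64(684.8), 85, 20, 6), (np.float64(684.9), 90, 20, 6), (np.float64(684.95), 90, 20, 0), (np.float64(685.65), 105, 20, -6), (np.float64(693.5), 100, 20, 0), (np.float64(694.35), 95, 20, -6)]
100 lowest z 37.8 origin [491.5  61.8  75.4]
95 lowest z 37.3 origin [490.3  61.8  67.7]
85 lowest z 35.4 origin [490.8  61.8  58.3]
constrained [(np.float64(872.25), 0, 68, 0), (np.float64(875.75), 0, 68, -6), (np.float64(876.85), 0, 68, 6), (np.float64(877.15), -5, 68, 6), (np.float64(879.35), -10, 64, 0), (np.float64(883.85), -10, 64, 6)]
```

```bash
cat > dot.py <<'E'
from h import *
s=ctrl.read_state(); A=rot(s['tool_rot']); g=s['tcp_pos']-19*A[:,2]; n='side'
c,C,t=cal(n)
im=eyes.read_camera(n).astype(int); cv2.imwrite('pics/dot.png',im); b,gr,r=im[...,0],im[...,1],im[...,2]
def onface(u,v):
    # near face plane: normal = -/+ tool y, 23 mm from g, the one facing camera
    ny=A[:,1]*np.sign(A[:,1]@(t-g)); p0=g+23*ny; q=ray(u,v,n,-1000); d=q-t
    P=t+d*((p0-t)@ny)/(d@ny)-p0; return np.array([P@A[:,0],P[2]])
u=proj(g,n); V,U=np.mgrid[:400,:640]; near=np.hypot(U-u[0],V-u[1])<38
for nm,m in(('blue',(b-r>35)&(b-gr>20)),('green',(gr-r>15)&(gr-b>10)),('red',(r-b>40)&(r-gr>40))):
    k,l,st,ce=cv2.connectedComponentsWithStats((m&near).astype(np.uint8),connectivity=8)
    for i in range(1,k):
        if st[i,4]>=2:
            p=onface(*ce[i]); print(nm,st[i,4],ce[i].round(1),'face xz',p.round(1),'r',np.hypot(*p).round(1),'tilt',np.degrees(np.arctan2(-p[0],-p[1])).round(1))
print(s['time_s'],s['tcp_pos'].round(1),s['ft_force'].round(1),round(s['width'],1))
E
python3 dot.py
```

```text
blue 4 [294.5 227.5] face xz [68.6 -2.9] r 68.6 tilt -87.5
blue 8 [326.9 236.1] face xz [-30.4 -19.1] r 35.9 tilt 57.8
green 35 [294.  222.3] face xz [69.4 14.8] r 70.9 tilt -102.0
green 29 [321.5 233.1] face xz [-14.3 -11. ] r 18.0 tilt 52.3
green 18 [315.3 262.6] face xz [   7.1 -118.6] r 118.8 tilt -3.4
red 22 [338.5 195.5] face xz [-65.  117.4] r 134.2 tilt 151.0
red 20 [335.6 203. ] face xz [-56.9  93.1] r 109.1 tilt 148.6
red 98 [289.8 244.3] face xz [ 86.3 -64.3] r 107.6 tilt -53.3
10.9167 [510.9  61.6  46.7] [ 0.2 -0.2 -2.4] 46.0[ WARN:0@2.281] global loadsave.cpp:1063 imwrite_ Unsupported depth image for selected encoder is fallbacked to CV_8U.
```

Call:
send_rows(steps=[[-0.14,0,-0.07,0,-1],[-0.14,0,-0.07,0,-1],[-0.15,0,-0.05,0,-1],[-0.15,0,-0.04,0,-1],[-0.16,0,-0.02,0,-1],[-0.16,0,-0.02,0,-1],[-0.16,0,0,0,-1],[-0.16,0,0.01,0,-1],[-0.15,0,0.02,0,-1],[-0.15,0,0.02,0,-1],[0,0,0,0,-1]])

```text
time_s: 11.88
tcp_pos: [448.4, 61.7, 54.9]
tool_rot: [0.0, 1.0, -0.0, -0.001]
ft_force: [0.0, 0.1, -2.5]
width: 45.7
finger_force: 4.0
```

```bash
python3 dot.py 2>/dev/null| grep -v red
```

```text
blue 5 [347.6 236.8] face xz [-29.8 -21.1] r 36.5 tilt 54.8
green 27 [342.3 233.3] face xz [-14.2 -11.4] r 18.2 tilt 51.3
11.8833 [448.4  61.7  54.9] [ 0.   0.1 -2.5] 45.7
```

Call:
send_rows(steps=[[0,0,0,0,-1],[0,0,-0.8,0,-1],[0,0,0.3,0,-1],[0,0,0.5,0,-1],[0,0,-0.8,0,-1],[0,0,0.3,0,-1],[0,0,0.5,0,-1]], grip_force=3)

```text
time_s: 12.52
tcp_pos: [454.1, 62.3, 58.1]
tool_rot: [-0.0, 1.0, -0.001, 0.004]
ft_force: [-0.4, 1.0, 3.5]
width: 46.0
finger_force: 3.0
```

```bash
python3 dot.py 2>/dev/null| grep -v red
```

```text
blue 6 [337.8 240.8] face xz [ -7.  -41.7] r 42.2 tilt 9.5
green 7 [359.  230.7] face xz [-68.5   1. ] r 68.5 tilt 90.8
green 26 [338.2 235.6] face xz [ -7.9 -23.7] r 25.0 tilt 18.4
12.5167 [454.1  62.3  58.1] [-0.4  1.   3.5] 46.0
```

Call:
send_rows(steps=[[0,0,0.1,0,-1],[0,0,0.1,0,-1],[0,0,0.1,0,-1],[0,0,0,0,-1]])

```text
time_s: 12.9
tcp_pos: [450.7, 62.1, 43.4]
tool_rot: [-0.0, 1.0, -0.0, 0.001]
ft_force: [1.2, -0.1, -0.6]
width: 46.2
finger_force: 3.0
```

Call:
send_rows(steps=[[0,0,0,0,-1],[0,0,0,0,-1],[0,0,-0.5,0,-1],[0,0,0,0,-1]], grip_force=30)

```text
time_s: 13.23
tcp_pos: [451.1, 61.8, 65.0]
tool_rot: [0.0, 1.0, -0.0, 0.001]
ft_force: [1.2, -0.5, -0.3]
width: 45.7
finger_force: 30.0
```

```bash
python3 dot.py 2>/dev/null| grep -v red; python3 -c "
from h import *
plan(511.5,-313,175,-16.5);plan(511.5,-313,175,0)"
```

```text
blue 7 [338.7 235. ] face xz [ -6.3 -28.7] r 29.3 tilt 12.3
green 18 [341.5 229.2] face xz [-14.4  -8.1] r 16.5 tilt 60.6
green 8 [359.1 230.9] face xz [-65.9  -6.8] r 66.2 tilt 84.1
13.2333 [451.1  61.8  65. ] [ 1.2 -0.5 -0.3] 45.7
yaw now -0.1 roll units 3.29 shift units after roll [ 4.111  8.549 -2.772] before roll [ 1.531  9.365 -2.761]
yaw now -0.1 roll units -0.01 shift units after roll [ 1.514  9.365 -2.772] before roll [ 1.531  9.365 -2.761]
```

```bash
python3 look.py up2
```

```text
13.2833 [450.9  61.6  64.1] [ 0.1  0.2 -2.1] 45.8 30.0
```

View pics/up2.png

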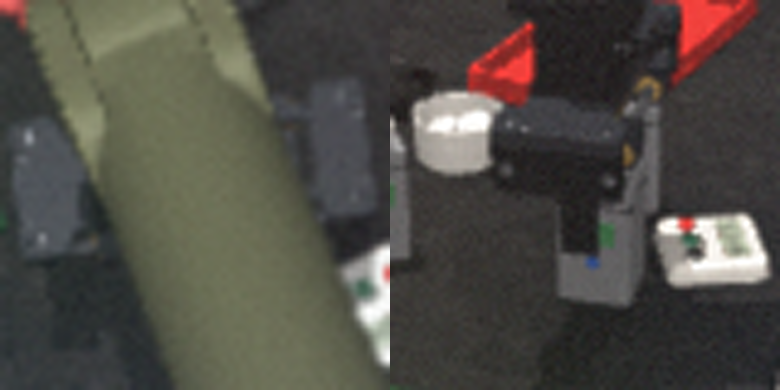

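Call:
send_rows(steps=[[0,0,-0.9,0,-1],[0,0.1,-0.9,0,-1],[0,0.5,-0.8,0,-1],[0.17,0.87,0,0,-1],[0.17,0.87,0,0,-1],[0.17,0.87,0,0,-1],[0.17,0.87,0,0,-1],[0.17,0.87,0,0,-1],[0.17,0.87,0,0,-1],[0.17,0.87,0,0,-1],[0.17,0.87,0,0,-1],[0.17,0.87,0,0,-1]])

```text
time_s: 14.38
tcp_pos: [510.3, -277.0, 165.6]
tool_rot: [-0.0, 1.0, -0.0, -0.001]
ft_force: [1.0, -0.1, -2.1]
width: 46.2
finger_force: 30.0
```

Call:
send_rows(steps=[[0.17,0.8,0,0,-1],[0,0.1,0,0,-1],[0,0,0,0,-1]])

```text
time_s: 14.63
tcp_pos: [516.2, -314.3, 164.9]
tool_rot: [-0.001, 1.0, -0.003, -0.002]
ft_force: [-0.1, 0.7, -2.9]
width: 45.6
finger_force: 30.0
```

```bash
python3 dot.py 2>/dev/null; python3 -c "
from h import *
plan(520,-313,48,0)"
```

```text
blue 4 [344.  155.2] face xz [ -6.9 -27. ] r 27.8 tilt 14.4
green 12 [346.  150.5] face xz [-14.1  -8.3] r 16.4 tilt 59.5
red 28 [377.1 159.3] face xz [-126.1  -32.2] r 130.2 tilt 75.7
red 201 [347.  179.1] face xz [ -18.6 -119.1] r 120.6 tilt 8.9
14.6333 [ 516.2 -314.3  164.9] [-0.1  0.7 -2.9] 45.6
yaw now -0.1 roll units -0.03 shift units after roll [0.079 0.037 2.934] before roll [0.087 0.044 2.933]
```

Call:
send_rows(steps=[[0.08,0,0.7,0,-1],[0,0,0.8,0,-1],[0,0,0.7,0,-1],[0,0,0.4,0,-1],[0,0,0.2,0,-1],[0,0,0.12,0,-1],[0,0,0,0,-1]])

```text
time_s: 15.27
tcp_pos: [521.1, -310.0, 50.1]
tool_rot: [-0.0, 1.0, 0.001, -0.0]
ft_force: [1.2, 0.3, -1.1]
width: 45.6
finger_force: 30.0
```

Call:
send_rows(steps=[[0,0,0.03,0,-1],[0,0,0,0,-1],[0,0,0,0,0.6],[0,0,0,0,0.6],[0,0,0,0,0.6],[0,0,0,0,0.8],[0,0,-0.5,0,1],[0,0,-1,0,1],[0,0,-1,0,1],[0,0,-1,0,1]], grip_force=5)

```text
time_s: 16.1
tcp_pos: [520.7, -311.1, 190.9]
tool_rot: [-0.0, 1.0, -0.0, -0.0]
ft_force: [1.3, -0.4, 0.0]
width: 85.0
finger_force: 0.0
```

```bash
cat > m2.py <<'E'
from h import *
import sys
for n in('top','side'): eyes.read_camera(n)
for n in('top','side'):
    for d in place_of('logger_1',n): print(n,round(d['score'],2),world(d['centre'],n).round(1))
E
python3 m2.py; python3 -c "
from h import *
plan(460,-79,170,0);plan(460,-79,170,15);M=masks_at('logger_1',(511,-313,50));print(list(M));
for n in M: print(n,np.round(fit({n:M[n]},lambda x,y,w:logpts(x,y,w,4),(511,-313,0)),2))"
```

```text
top 0.65 [460.7 -80.    0.6]
top 0.63 [ 3.970e+02 -5.029e+02  1.000e-01]
top 0.58 [603.5  18.8  -3.5]
top 0.54 [674.8 299.9  -1. ]
side 0.96 [610.3  24.8   4.2]
side 0.86 [6.699e+02 3.008e+02 6.000e-01]
side 0.68 [ 514.2 -310.     2.3]
side 0.63 [ 4.555e+02 -7.730e+01  3.000e-01]
yaw now -0.0 roll units -0.01 shift units after roll [-1.549 -5.82   0.529] before roll [-1.554 -5.82   0.512]
yaw now -0.0 roll units -3.01 shift units after roll [ 0.01  -6.023  0.529] before roll [-1.554 -5.82   0.512]
['side']
side [ 5.1543e+02 -3.1804e+02  4.4100e+00  9.0000e-02]
```

Call:
send_rows(steps=[[-0.26,-0.97,0,0,1],[-0.26,-0.97,0,0,1],[-0.26,-0.97,0,0,1],[-0.26,-0.97,0,0,1],[-0.26,-0.97,0,0,1],[-0.26,-0.97,0,0,1],[0,0,0.3,-1,1],[0,0,0.3,-1,1],[0,0,0.3,-1,1],[0,0,0,-0.4,1]])

```text
time_s: 17.23
tcp_pos: [455.8, -77.9, 149.4]
tool_rot: [-0.001, 0.989, 0.15, -0.003]
ft_force: [-0.1, 0.8, 0.9]
width: 87.1
finger_force: 0.0
```

```bash
python3 -c "
from h import *
plan(460,-79,47,17)"
```

```text
yaw now 17.2 roll units 0.05 shift units after roll [0.092 0.057 2.561] before roll [0.107 0.067 2.56 ]
```

Call:
send_rows(steps=[[0.1,0.06,0.9,0,0.7],[0,0,0.9,0,0.5],[0,0,0.6,0,0.4],[0,0,0.16,0,-1],[0,0,0,0,-1],[0,0,0,0,-1],[0,0,0,0,-1],[0,0,0,0,-1],[0,0,0,0,-1],[0,0,-0.6,0,-1],[0,0,0,0,-1]], grip_force=30)

```text
time_s: 18.15
tcp_pos: [465.9, -80.2, 78.4]
tool_rot: [0.001, 0.989, 0.148, 0.003]
ft_force: [0.4, -0.8, -1.3]
width: 46.6
finger_force: 29.0
```

```bash
python3 -c "
from h import *
plan(441,66,71,0)"
```

```text
yaw now 17.0 roll units 3.39 shift units after roll [-0.623 -3.654  0.184] before roll [ 0.47  -3.677  0.173]
```

Call:
send_rows(steps=[[0.12,-0.92,0,0,-1],[0.12,-0.92,0,0,-1],[0.12,-0.92,0,0,-1],[0.12,-0.92,0,0,-1],[0,0,0,0.9,-1],[0,0,0,0.9,-1],[0,0,0,0.8,-1],[0,0,0,0.8,-1],[0,0,0.3,0,-1],[0,0,0.1,0,-1]])

```text
time_s: 18.98
tcp_pos: [438.4, 66.4, 58.2]
tool_rot: [0.0, 1.0, -0.0, -0.0]
ft_force: [-0.4, -1.2, -2.0]
width: 46.9
finger_force: 29.0
```

```bash
python3 dot.py 2>/dev/null; python3 -c "
from h import *
plan(441,66,47,0)"
```

```text
green 7 [359.3 231. ] face xz [-54.5   2.5] r 54.5 tilt 92.6
red 154 [325.  197.5] face xz [45.1 97.8] r 107.7 tilt -155.2
red 3 [361.3 193.7] face xz [-57.4 120.9] r 133.8 tilt 154.6
red 13 [358.4 227.4] face xz [-51.6  14. ] r 53.5 tilt 105.2
18.9833 [438.4  66.4  58.2] [-0.4 -1.2 -2. ] 46.9
yaw now -0.0 roll units -0.0 shift units after roll [0.083 0.011 0.266] before roll [0.083 0.011 0.266]
```

Call:
send_rows(steps=[[0.05,0,0.15,0,-1],[0,0,0.13,0,-1],[0,0,0.02,0,-1]])

```text
time_s: 19.28
tcp_pos: [443.9, 67.6, 50.0]
tool_rot: [0.0, 1.0, 0.0, 0.002]
ft_force: [-6.1, 0.8, 27.6]
width: 46.0
finger_force: 29.9
```

Call:
send_rows(steps=[[0,0,0,0,-1],[0.3,0,-0.04,0,-1],[0.3,0,-0.02,0,-1],[0.3,0,0.02,0,-1],[0.29,0,0.06,0,-1],[0,0,0,0,-1],[0.25,0,0.07,0,-1],[0.2,0,0.11,0,-1],[0.18,0,0.14,0,-1],[0.15,0,0.17,0,-1],[0.1,0,0.18,0,-1],[0,0,0.05,0,-1]], grip_force=6)

```text
time_s: 20.28
tcp_pos: [525.2, 66.7, 16.7]
tool_rot: [-0.0, 1.0, -0.0, 0.001]
ft_force: [2.7, -1.0, 4.4]
width: 45.9
finger_force: 6.0
```

```bash
python3 tilt.py; python3 dot.py 2>/dev/null
```

```text
dist 11.996914489122357 score 0.8 pix 355
mask cols 306 336 rows 226 249 grasp px [313.93010413 234.40233704]
[(np.float64(153.25), 55, 84, -6), (np.float64(153.6), 55, 88, -6), (np.float64(154.1), 60, 84, -6), (np.float64(154.35), 60, 88, -6), (np.float64(156.3), 75, 80, 0), (np.float64(157.05), 65, 84, -6), (np.float64(158.4), 85, 64, 6), (np.float64(159.15), 80, 64, 6)]
55 lowest z -26.5 origin [452.9  66.7  -7.7]
55 lowest z -28.8 origin [449.6  66.7 -10. ]
60 lowest z -21.2 origin [449.4  66.7  -1.2]
constrained [(np.float64(158.4), 85, 64, 6), (np.float64(160.95), 85, 68, 6), (np.float64(163.85), 75, 64, 0), (np.float64(165.05), 85, 72, 6), (np.float64(165.6), 85, 76, 6), (np.float64(166.5), 80, 68, 0)]
green 8 [291.4 222.6] face xz [63.6 45.8] r 78.4 tilt -125.7
green 305 [308.  266.2] face xz [  17.2 -101.8] r 103.3 tilt -9.6
red 23 [335.7 204.7] face xz [-70.5 120.8] r 139.8 tilt 149.7
red 238 [286.5 246.9] face xz [ 83.5 -41.7] r 93.3 tilt -63.5
20.3833 [522.9  66.8  16.5] [-0.1 -0.2 -0.4] 45.8
```

Call:
send_rows(steps=[[0,0,0,0,-1],[0,0,-0.4,0,-1],[-0.6,0,0,0,-1],[-0.55,0,0,0,-1],[0,0,0.3,0,-1]], grip_force=30)

```text
time_s: 20.85
tcp_pos: [473.2, 66.5, 21.4]
tool_rot: [0.001, 1.0, 0.0, -0.002]
ft_force: [-0.1, 0.2, -3.3]
width: 45.6
finger_force: 30.0
```

Call:
send_rows(steps=[[0.1,0,0.1,0,-1],[0.15,0,0.12,0,-1],[0.15,0,0.12,0,-1],[0,0,0,0,0.4],[0,0,0,0,0.4],[0,0,0,0,0.4],[0,0,0,0,0.4]], grip_force=6)

```text
time_s: 21.43
tcp_pos: [494.0, 66.9, 7.9]
tool_rot: [-0.0, 1.0, -0.0, 0.0]
ft_force: [0.1, -0.3, -0.4]
width: 59.4
finger_force: 0.0
```

```bash
python3 tilt.py; cat > lie.py <<'E'
from h import *
s=ctrl.read_state(); g=s['tcp_pos']+[0,0,19]; n='side'; im=eyes.read_camera(n); u=proj(g,n)
d=min(outline_of('logger_1',n),key=lambda d:np.hypot(np.nonzero(d['pixels'])[1].mean()-u[0],np.nonzero(d['pixels'])[0].mean()-u[1]))
m=d['pixels']; c,A,t=cal(n)
gray=im.max(2)
for z in(8,15,22,30,38):
    xs=np.arange(g[0]-90,g[0]+90,2); r=[]
    for x in xs:
        p=proj((x,g[1]+23,z),n).round().astype(int); r.append((m[p[1],p[0]],gray[p[1],p[0]]))
    on=[int(x) for x,(a,b) in zip(xs,r) if a]; print('z',z,'mask x',on[:1],on[-1:],' bright x',[int(x) for x,(a,b) in zip(xs,r) if b>90][::3])
print(s['tcp_pos'].round(1))
E
python3 lie.py
```

```text
dist 9.34086761812509 score 0.92 pix 346
mask cols 310 344 rows 231 251 grasp px [323.99695209 238.18130368]
[(np.float64(158.25), 90, 64, 6), (np.float64(159.35), 85, 64, 6), (np.float64(160.25), 85, 60, 6), (np.float64(160.5), 90, 68, 6), (np.float64(161.2), 90, 60, 6), (np.float64(161.25), 85, 68, 6), (np.float64(167.55), 90, 56, 6), (np.float64(167.6), 80, 64, 0)]
90 lowest z -2.1 origin [430.   66.9  20.9]
85 lowest z -7.6 origin [430.8  66.9  15.3]
85 lowest z -7.2 origin [434.8  66.9  15.7]
constrained [(np.float64(158.25), 90, 64, 6), (np.float64(160.5), 90, 68, 6), (np.float64(161.2), 90, 60, 6), (np.float64(167.55), 90, 56, 6), (np.float64(171.0), 90, 72, 6), (np.float64(172.6), 85, 64, 0)]
z 8 mask x [435] [519]  bright x [441, 447, 453, 459, 465, 471, 477, 483, 515]
z 15 mask x [433] [525]  bright x [441, 447, 453, 459, 465, 471, 477, 511, 517, 523]
z 22 mask x [429] [527]  bright x [439, 445, 451, 457, 463, 469, 475, 481, 515, 521, 527]
z 30 mask x [427] [527]  bright x [439, 445, 451, 457, 463, 469, 475, 481, 511, 517, 523, 529]
z 38 mask x [427] [479]  bright x [441, 447, 453, 459, 465, 471, 523, 581]
[493.8  66.7   8. ]
```

Call:
send_rows(steps=[[0.35,0,0,0,0.4],[0,0,0,0,-1],[0,0,0,0,-1],[0,0,0,0,-1],[0,0,-0.5,0,-1],[0,0,-0.8,0,-1],[0,0,-0.8,0,-1],[0,0,-0.8,0,-1],[0.4,0,-0.3,0,-1],[0.6,0,0,0,-1],[0,0,0,0,-1],[0,0,0,0,-1]], grip_force=50)

```text
time_s: 22.63
tcp_pos: [547.1, 66.6, 135.1]
tool_rot: [-0.0, 1.0, -0.0, -0.001]
ft_force: [-0.4, -0.2, -2.2]
width: 45.8
finger_force: 50.0
```

Call:
send_rows(steps=[[0,0,0,0,-1],[0,0,0,0,-1],[0,0,0,0,-1],[0,0,0,0,-1],[0,0,0,0,-1],[0,0,0,0,-1]])

```text
time_s: 23.13
tcp_pos: [547.3, 66.7, 135.7]
tool_rot: [0.0, 1.0, -0.0, -0.0]
ft_force: [0.0, 0.3, -2.0]
width: 45.8
finger_force: 50.0
```

```bash
python3 tilt.py 124; python3 dot.py 2>/dev/null; python3 -c "
from h import *
plan(541,67,8,0)"
```

```text
dist 11.963687337455346 score 0.97 pix 478
mask cols 295 330 rows 191 212 grasp px [305.63074365 198.22964914]
[(np.float64(177.6), 80, 72, 0), (np.float64(178.15), 80, 68, 0), (np.float64(178.9), 90, 68, 6), (np.float64(178.95), 85, 68, 0), (np.float64(183.2), 85, 68, 6), (np.float64(185.65), 70, 68, -6), (np.float64(186.3), 85, 72, 0), (np.float64(188.3), 75, 72, 0)]
80 lowest z 119.6 origin [476.4  66.7 142.2]
80 lowest z 120.3 origin [480.4  66.7 142.9]
90 lowest z 125.7 origin [479.3  66.7 148.7]
constrained [(np.float64(178.9), 90, 68, 6), (np.float64(178.95), 85, 68, 0), (np.float64(186.3), 85, 72, 0), (np.float64(191.4), 75, 68, -6), (np.float64(197.55), 80, 64, 0), (np.float64(200.25), 85, 64, 0)]
blue 27 [275.8 177.7] face xz [78.8 67.2] r 103.6 tilt -130.4
blue 4 [294.5 227.5] face xz [ 30.3 -89. ] r 94.0 tilt -18.8
green 2 [339.  181.5] face xz [-104.1   73.6] r 127.5 tilt 125.2
green 2 [328.  197.5] face xz [-72.7  21.4] r 75.8 tilt 106.4
green 15 [327.4 204.4] face xz [-70.8  -0.5] r 70.8 tilt 89.6
green 38 [294.3 222.2] face xz [ 29.9 -70.8] r 76.9 tilt -22.9
red 33 [286.2 174.1] face xz [47.  81.2] r 93.9 tilt -149.9
red 333 [333.9 194.4] face xz [-89.8  32.9] r 95.6 tilt 110.1
23.2333 [547.5  66.6 135.8] [ 0.8 -0.8 -2.2] 45.7
yaw now -0.0 roll units -0.01 shift units after roll [-0.162 -0.009  3.194] before roll [-0.163 -0.009  3.194]
```

Call:
send_rows(steps=[[-0.1,0,0.8,0,-1],[-0.06,0,0.8,0,-1],[0,0,0.8,0,-1],[0,0,0.6,0,-1],[0,0,0.15,0,-1],[0,0,0,0,-1]])

```text
time_s: 23.78
tcp_pos: [541.1, 66.6, 11.1]
tool_rot: [0.001, 1.0, -0.0, -0.001]
ft_force: [-7.7, -0.8, 13.0]
width: 45.3
finger_force: 56.7
```

Call:
send_rows(steps=[[0,0,0,0,-1],[-0.06,0,-0.14,0,-1],[-0.06,0,-0.15,0,-1],[-0.09,0,-0.13,0,-1],[-0.09,0,-0.13,0,-1],[-0.1,0,-0.11,0,-1],[-0.11,0,-0.11,0,-1],[-0.26,0,-0.16,0,-1],[-0.28,0,-0.14,0,-1],[-0.3,0,-0.09,0,-1],[-0.3,0,-0.04,0,-1],[-0.3,0,0,0,-1]], grip_force=3.5)

```text
time_s: 24.78
tcp_pos: [462.5, 66.8, 58.2]
tool_rot: [0.0, 1.0, -0.0, 0.0]
ft_force: [-0.5, 0.7, -1.4]
width: 46.0
finger_force: 3.5
```

Call:
send_rows(steps=[[-0.2,0,0,0,-1],[0,0,0,0,-1],[0,0,-0.8,0,-1],[0,0,0.3,0,-1],[0,0,0.5,0,-1],[0,0,-0.8,0,-1],[0,0,0.3,0,-1],[0,0,0.5,0,-1],[0,0,0,0,-1]], grip_force=3)

```text
time_s: 25.53
tcp_pos: [454.0, 66.8, 55.9]
tool_rot: [-0.0, 1.0, -0.0, -0.002]
ft_force: [-1.2, 0.1, -1.2]
width: 46.3
finger_force: 3.0
```

```bash
python3 tilt.py 3; python3 dot.py 2>/dev/null
```

```text
dist 13.422425337693449 score 0.8 pix 367
mask cols 328 348 rows 222 250 grasp px [337.02273216 225.77437662]
[(np.float64(111.69999999999999), 5, 88, 0), (np.float64(112.5), 5, 84, 0), (np.float64(113.75), 10, 88, 0), (np.float64(114.25), 10, 84, 0), (np.float64(116.19999999999999), 10, 80, 0), (np.float64(118.75), 15, 88, 6), (np.float64(119.5), 5, 80, 0), (np.float64(122.25), 20, 88, 6)]
5 lowest z -14.8 origin [446.4  66.8 -12.7]
5 lowest z -10.8 origin [446.7  66.8  -8.7]
10 lowest z -15.8 origin [438.8  66.8 -11.7]
constrained [(np.float64(131.2), 10, 72, 0), (np.float64(132.45), 5, 72, 0), (np.float64(142.7), 10, 68, 0), (np.float64(145.25), 5, 68, 0), (np.float64(147.3), 0, 72, -6), (np.float64(147.95), 15, 68, 6)]
green 7 [359.4 230.7] face xz [-71.2   4.4] r 71.4 tilt 93.5
red 117 [320.1 196.6] face xz [ 42.6 100. ] r 108.7 tilt -156.9
red 32 [356.2 196.4] face xz [-59.8 111.8] r 126.8 tilt 151.9
red 2 [344.5 206.5] face xz [-27.4  76.9] r 81.6 tilt 160.4
red 12 [358.3 227.2] face xz [-67.8  15.3] r 69.5 tilt 102.7
25.6333 [454.7  66.8  57.4] [ 0.5 -0.3 -1.4] 45.8
```

Call:
send_rows(steps=[[0,0,0.1,0,-1],[0,0,0.1,0,-1],[0,0,0.1,0,-1],[0,0,0,0,-1]])

```text
time_s: 26.02
tcp_pos: [455.2, 66.9, 45.5]
tool_rot: [-0.0, 1.0, -0.0, 0.0]
ft_force: [-0.4, 0.3, -0.1]
width: 46.1
finger_force: 3.0
```

Call:
send_rows(steps=[[0,0,0,0,-1],[0,0,0,0,-1],[0,0,-0.5,0,-1],[0,0,0,0,-1],[0,0,0,0,-1]], grip_force=30)

```text
time_s: 26.43
tcp_pos: [455.9, 66.5, 66.1]
tool_rot: [0.0, 1.0, -0.0, 0.001]
ft_force: [-0.0, -0.6, -2.8]
width: 45.9
finger_force: 30.0
```

```bash
python3 tilt.py 20; python3 -c "
from h import *
plan(515,270,165,0)"
```

```text
dist 10.889673212141712 score 0.78 pix 353
mask cols 329 347 rows 216 245 grasp px [336.44157731 222.63702102]
[(np.float64(101.5), 5, 84, -6), (np.float64(103.69999999999999), 5, 88, -6), (np.float64(108.19999999999999), 5, 80, -6), (np.float64(112.35), 0, 80, -6), (np.float64(112.94999999999999), 0, 84, -6), (np.float64(113.3), 0, 88, -6), (np.float64(114.0), 5, 76, -6), (np.float64(114.6), 10, 88, 0)]
5 lowest z -0.1 origin [442.6  66.5   1.9]
5 lowest z -4.1 origin [442.2  66.5  -2.1]
5 lowest z 3.9 origin [442.9  66.5   5.9]
constrained [(np.float64(134.95), 0, 68, -6), (np.float64(146.85), 0, 64, -6), (np.float64(148.45), 5, 64, -6), (np.float64(153.8), -5, 64, -6), (np.float64(155.3), 10, 64, 0), (np.float64(159.85), 5, 64, 0)]
yaw now -0.0 roll units -0.01 shift units after roll [ 1.508 -5.091 -2.498] before roll [ 1.502 -5.09  -2.502]
```

Call:
send_rows(steps=[[0,0,-0.8,0,-1],[0,-0.2,-0.8,0,-1],[0.18,-0.9,0,0,-1],[0.18,-0.9,0,0,-1],[0.18,-0.9,0,0,-1],[0.18,-0.9,0,0,-1],[0.18,-0.9,0,0,-1],[0.18,-0.9,0,0,-1],[0.18,-0.9,0,0,-1],[0.18,-0.9,0,0,-1],[0,0,0,0,-1]])

```text
time_s: 27.45
tcp_pos: [510.1, 371.7, 128.1]
tool_rot: [-0.004, 1.0, 0.004, -0.002]
ft_force: [-1.7, 1.0, -1.6]
width: 45.8
finger_force: 30.0
```

```bash
python3 tilt.py 88; python3 -c "
from h import *
plan(514,363,50,0)"
```

```text
dist 14.236283247405146 score 0.81 pix 603
mask cols 275 299 rows 251 289 grasp px [283.79782892 260.59972575]
[(np.float64(269.65), 0, 64, -6), (np.float64(276.05), 0, 60, -6), (np.float64(290.1), 0, 68, -6), (np.float64(290.35), 5, 64, 0), (np.float64(295.1), 0, 72, -6), (np.float64(298.2), -5, 68, -6), (np.float64(298.35), -5, 72, -6), (np.float64(298.75), -5, 64, -6)]
0 lowest z 82.9 origin [504.1 371.5  83.1]
0 lowest z 86.9 origin [504.1 371.5  87.1]
0 lowest z 78.9 origin [504.1 371.5  79.1]
constrained [(np.float64(276.05), 0, 60, -6), (np.float64(305.9), 5, 60, 0), (np.float64(313.85), -5, 60, -6), (np.float64(323.55), 5, 60, -6), (np.float64(329.85), 0, 56, -6), (np.float64(356.65), -5, 56, -6)]
yaw now 0.2 roll units 0.04 shift units after roll [0.071 0.04  1.947] before roll [0.078 0.041 1.947]
```

Call:
send_rows(steps=[[0.05,0.04,0.8,0,-1],[0,0,0.6,0,-1],[0,0,0.3,0,-1],[0,0,0.15,0,-1],[0,0,0.06,0,-1],[0,0,0.04,0,-1],[0,0,0,0,-1]])

```text
time_s: 28.13
tcp_pos: [515.5, 361.3, 52.8]
tool_rot: [-0.0, 1.0, -0.0, 0.001]
ft_force: [-0.3, 0.6, -2.3]
width: 45.7
finger_force: 30.0
```

Call:
send_rows(steps=[[0,0,0.03,0,-1],[0,0,0,0,-1],[0,0,0,0,0.6],[0,0,0,0,0.6],[0,0,0,0,0.6],[0,0,0,0,0.8],[0,0,-0.5,0,1],[0,0,-1,0,1],[0,0,-1,0,1],[0,0,-1,0,1]], grip_force=5)

```text
time_s: 28.97
tcp_pos: [514.4, 361.0, 192.0]
tool_rot: [0.0, 1.0, -0.0, -0.0]
ft_force: [1.1, 0.9, 0.1]
width: 85.2
finger_force: 0.0
```

```bash
python3 m2.py; python3 -c "
from h import *
plan(607,20,150,32);plan(607,20,150,0);plan(607,20,150,-58)
for p in((507,363,50),(607,20,50)):
    M=masks_at('logger_1',p)
    for n in M: print(n,np.round(fit({n:M[n]},lambda x,y,w:logpts(x,y,w,4*(p[1]>99)),p),2))"
```

```text
top 0.74 [602.5  20.3  -2.9]
top 0.54 [ 515.7 -314.4    4.8]
top 0.48 [504.  360.5   3.4]
top 0.47 [ 3.972e+02 -5.013e+02  3.000e-01]
side 0.85 [ 513.9 -310.7    4. ]
side 0.84 [674.  302.9   0.7]
side 0.82 [608.7  25.6   1.6]
side 0.73 [505.8 360.3   3.6]
side 0.53 [ 394.1 -499.1    5.5]
yaw now -0.0 roll units -6.41 shift units after roll [-2.586  8.456  1.051] before roll [2.29  8.542 1.048]
yaw now -0.0 roll units -0.01 shift units after roll [2.288 8.542 1.051] before roll [2.29  8.542 1.048]
yaw now -0.0 roll units 11.59 shift units after roll [8.456 2.586 1.051] before roll [2.29  8.542 1.048]
top [502.4  381.2  -47.54   0.8 ]
side [5.0695e+02 3.6210e+02 9.6000e+00 1.1000e-01]
top [6.0534e+02 1.9060e+01 1.8860e+01 1.6000e-01]
side [ 6.0547e+02  1.9930e+01 -6.9170e+01  3.9000e-01]
```

Call:
send_rows(steps=[[0.25,0.95,0,0,1],[0.25,0.95,0,0,1],[0.25,0.95,0,0,1],[0.25,0.95,0,0,1],[0.25,0.95,0,0,1],[0.25,0.95,0,0,1],[0.25,0.95,0,0,1],[0.25,0.95,0,0,1],[0.25,0.95,0,0,1]])

```text
time_s: 30.12
tcp_pos: [604.2, 16.8, 189.2]
tool_rot: [0.0, 1.0, -0.0, -0.001]
ft_force: [1.0, -0.5, -0.1]
width: 87.4
finger_force: 0.0
```

Call:
send_rows(steps=[[0,0,0.2,-1,1],[0,0,0.2,-1,1],[0,0,0.2,-1,1],[0,0,0.2,-1,1],[0,0,0.2,-1,1],[0,0,0,-1,1],[0,0,0,-0.4,1],[0,0,0,0,1]])

```text
time_s: 30.78
tcp_pos: [603.8, 19.0, 148.8]
tool_rot: [-0.001, 0.961, 0.276, -0.001]
ft_force: [-0.2, -1.3, -0.2]
width: 86.9
finger_force: 0.0
```

```bash
python3 -c "
from h import *
plan(606,20,47,32)"
```

```text
yaw now 32.0 roll units 0.0 shift units after roll [0.061 0.008 2.546] before roll [0.067 0.013 2.546]
```

Call:
send_rows(steps=[[0.06,0,0.9,0,0.8],[0,0,0.9,0,0.5],[0,0,0.6,0,0.4],[0,0,0.14,0,-1],[0,0,0,0,-1],[0,0,0,0,-1],[0,0,0,0,-1],[0,0,0,0,-1],[0,0,0,0,-1],[0,0,-0.6,0,-1],[0,0,0,0,-1]], grip_force=30)

```text
time_s: 31.7
tcp_pos: [609.2, 20.7, 76.7]
tool_rot: [0.001, 0.961, 0.275, 0.003]
ft_force: [1.0, 0.2, -0.8]
width: 45.7
finger_force: 29.7
```

```bash
python3 -c "
from h import *
s=ctrl.read_state();print(s['width'],s['finger_force'],s['tcp_pos'],s['ft_force'])
plan(441,66,71,0)"
```

```text
45.708931269629296 29.693202018082225 [609.1535622   20.66358557  76.71744275] [ 1.04377753  0.24116866 -0.79573201]
yaw now 32.0 roll units 6.39 shift units after roll [-4.204 -1.133  0.143] before roll [-2.967 -3.187  0.118]
```

Call:
send_rows(steps=[[-0.59,-0.64,0,0,-1],[-0.59,-0.64,0,0,-1],[-0.59,-0.64,0,0,-1],[-0.59,-0.64,0,0,-1],[-0.6,-0.63,0,0,-1],[0,0,0,1,-1],[0,0,0,1,-1],[0,0,0,1,-1],[0,0,0,1,-1],[0,0,0,1,-1],[0,0,0,1,-1],[0,0,0.3,0.39,-1]])

```text
time_s: 32.7
tcp_pos: [440.7, 65.8, 62.5]
tool_rot: [0.001, 1.0, -0.002, 0.002]
ft_force: [0.3, -0.8, -2.0]
width: 46.0
finger_force: 29.7
```

```bash
python3 dot.py 2>/dev/null; python3 -c "
from h import *
plan(441,66,47,0)"
```

```text
blue 5 [340.6 238.8] face xz [ -2.5 -35.8] r 35.9 tilt 4.0
green 7 [343.7 233.1] face xz [-11.5 -15.4] r 19.2 tilt 36.7
green 7 [359.3 231. ] face xz [-56.6  -2.1] r 56.7 tilt 87.9
red 169 [323.8 196.7] face xz [46.8 95.4] r 106.2 tilt -153.9
red 10 [361.  192.9] face xz [-58.1 118.6] r 132.1 tilt 153.9
red 11 [358.5 227.4] face xz [-53.9   9.5] r 54.8 tilt 100.0
32.7 [440.7  65.8  62.5] [ 0.3 -0.8 -2. ] 46.0
yaw now -0.2 roll units -0.04 shift units after roll [ 0.067 -0.014  0.316] before roll [ 0.066 -0.014  0.316]
```

Same tip sequence as before.

Call:
send_rows(steps=[[0.05,0,0.17,0,-1],[0,0,0.15,0,-1],[0,0,0.02,0,-1]])

```text
time_s: 33.0
tcp_pos: [442.5, 66.2, 49.1]
tool_rot: [0.0, 1.0, 0.001, 0.001]
ft_force: [-6.1, -1.2, 22.2]
width: 46.0
finger_force: 29.9
```

Call:
send_rows(steps=[[0,0,0,0,-1],[0.3,0,-0.04,0,-1],[0.3,0,-0.02,0,-1],[0.3,0,0.02,0,-1],[0.29,0,0.06,0,-1],[0,0,0,0,-1],[0.25,0,0.07,0,-1],[0.2,0,0.11,0,-1],[0.18,0,0.14,0,-1],[0.15,0,0.17,0,-1],[0.1,0,0.18,0,-1],[0,0,0.05,0,-1]], grip_force=6)

```text
time_s: 34.0
tcp_pos: [525.2, 66.0, 17.3]
tool_rot: [-0.0, 1.0, 0.0, 0.001]
ft_force: [3.2, -0.1, 3.8]
width: 46.0
finger_force: 6.0
```

```bash
python3 tilt.py; python3 dot.py 2>/dev/null | grep -v red
```

```text
dist 10.3502197573476 score 0.76 pix 355
mask cols 303 336 rows 226 249 grasp px [313.99315533 234.12848452]
[(np.float64(140.75), 80, 72, 6), (np.float64(143.4), 80, 68, 6), (np.float64(144.05), 85, 64, 6), (np.float64(145.1), 80, 64, 6), (np.float64(145.5), 70, 72, 0), (np.float64(145.65), 75, 64, 0), (np.float64(146.4), 75, 72, 6), (np.float64(146.5), 75, 72, 0)]
80 lowest z -5.0 origin [455.3  65.9  17.7]
80 lowest z -4.3 origin [459.2  65.9  18.4]
85 lowest z 1.6 origin [461.9  65.9  24.6]
constrained [(np.float64(144.05), 85, 64, 6), (np.float64(145.65), 75, 64, 0), (np.float64(147.75), 85, 68, 6), (np.float64(147.9), 85, 72, 6), (np.float64(149.15), 85, 60, 6), (np.float64(152.7), 80, 64, 0)]
blue 6 [321.2 240.2] face xz [-26.1  -3.1] r 26.3 tilt 83.2
green 10 [316.7 237.4] face xz [-12.7   4.5] r 13.4 tilt 109.7
green 296 [308.2 266.1] face xz [  16.7 -102.4] r 103.7 tilt -9.2
34.1 [523.1  66.   17. ] [1.  0.3 0.5] 45.8
```

Same tilted state; retreat, finish and release flat.

Call:
send_rows(steps=[[0,0,0,0,-1],[0,0,-0.4,0,-1],[-0.6,0,0,0,-1],[-0.55,0,0,0,-1],[0,0,0.3,0,-1]], grip_force=30)

```text
time_s: 34.57
tcp_pos: [472.8, 65.6, 21.6]
tool_rot: [0.002, 1.0, 0.001, -0.002]
ft_force: [0.3, -0.1, -2.7]
width: 45.7
finger_force: 30.0
```

Call:
send_rows(steps=[[0.1,0,0.1,0,-1],[0.15,0,0.12,0,-1],[0.15,0,0.12,0,-1],[0,0,0,0,0.4],[0,0,0,0,0.4],[0,0,0,0,0.4],[0,0,0,0,0.4]], grip_force=6)

```text
time_s: 35.15
tcp_pos: [494.0, 66.2, 8.4]
tool_rot: [-0.0, 1.0, 0.0, 0.0]
ft_force: [-0.0, 0.5, -0.1]
width: 59.4
finger_force: 0.0
```

```bash
python3 lie.py; python3 dot.py 2>/dev/null | grep -v red
```

```text
z 8 mask x [440] [520]  bright x [446, 452, 458, 464, 470, 476, 482, 516, 582]
z 15 mask x [436] [522]  bright x [446, 452, 458, 464, 470, 476, 482, 516, 522]
z 22 mask x [434] [532]  bright x [442, 448, 454, 460, 466, 472, 478, 512, 518, 524, 530]
z 30 mask x [430] [532]  bright x [436, 442, 448, 454, 460, 466, 472, 478, 486, 516, 522, 528, 534]
z 38 mask x [430] [526]  bright x [446, 452, 458, 464, 470, 522, 528]
[494.   66.2   8.4]
blue 6 [329.2 244.2] face xz [-21.1  -4.9] r 21.6 tilt 77.0
green 9 [359.3 230.8] face xz [-109.8   52.7] r 121.8 tilt 115.6
green 22 [341.2 241.5] face xz [-57.2   9.3] r 58.0 tilt 99.2
green 2 [325.  241.5] face xz [-8.5  2.6] r 8.9 tilt 106.8
green 284 [311.5 267.2] face xz [ 35.2 -96.4] r 102.6 tilt -20.1
35.25 [493.8  66.    8.4] [ 0.2  0.2 -0.1] 60.3
```

Call:
send_rows(steps=[[0.38,0,0,0,0.4],[0,0,0,0,-1],[0,0,0,0,-1],[0,0,0,0,-1],[0,0,-0.5,0,-1],[0,0,-0.8,0,-1],[0,0,-0.8,0,-1],[0,0,-0.8,0,-1],[0.4,0,-0.3,0,-1],[0.6,0,0,0,-1],[0,0,0,0,-1],[0,0,0,0,-1]], grip_force=50)

```text
time_s: 36.3
tcp_pos: [548.2, 65.9, 135.4]
tool_rot: [-0.0, 1.0, 0.0, -0.001]
ft_force: [-0.6, 1.1, -1.8]
width: 45.6
finger_force: 50.0
```

Call:
send_rows(steps=[[0,0,0,0,-1],[0,0,0,0,-1],[0,0,0,0,-1],[0,0,0,0,-1],[0,0,0,0,-1],[0,0,0,0,-1]])

```text
time_s: 36.8
tcp_pos: [548.5, 65.9, 136.1]
tool_rot: [0.0, 1.0, 0.0, -0.0]
ft_force: [0.3, -1.2, -1.5]
width: 45.5
finger_force: 50.0
```

```bash
python3 tilt.py 124; python3 dot.py 2>/dev/null | grep -v red; python3 -c "
from h import *
plan(541,67,8,0)"
```

```text
dist 10.915182753115054 score 0.55 pix 492
mask cols 294 329 rows 191 212 grasp px [305.30742202 197.93893693]
[(np.float64(166.05), 85, 64, 6), (np.float64(168.85), 90, 64, 6), (np.float64(173.35), 85, 68, 6), (np.float64(177.7), 75, 68, 0), (np.float64(177.85), 90, 68, 6), (np.float64(177.95), 80, 64, 6), (np.float64(177.95), 80, 68, 0), (np.float64(181.55), 95, 64, 6)]
85 lowest z 120.7 origin [485.3  65.9 143.6]
90 lowest z 126.1 origin [484.5  65.9 149.1]
85 lowest z 120.3 origin [481.3  65.9 143.2]
constrained [(np.float64(166.05), 85, 64, 6), (np.float64(168.85), 90, 64, 6), (np.float64(177.85), 90, 68, 6), (np.float64(177.95), 80, 68, 0), (np.float64(181.55), 95, 64, 6), (np.float64(183.35), 80, 64, 0)]
blue 29 [275.3 178.4] face xz [79.5 64.2] r 102.2 tilt -128.9
blue 6 [314.5 205. ] face xz [-33.9  -7.6] r 34.8 tilt 77.4
green 2 [339.  181.5] face xz [-105.1   72.8] r 127.8 tilt 124.7
green 2 [327.  197.5] face xz [-70.8  20.3] r 73.7 tilt 106.0
green 32 [308.5 204.5] face xz [-16.2  -8. ] r 18.1 tilt 63.6
green 18 [326.4 204.6] face xz [-68.9  -2.2] r 68.9 tilt 88.2
36.9 [548.7  65.9 136.2] [-1.2 -1.  -2.7] 45.7
yaw now 0.0 roll units 0.0 shift units after roll [-0.192 -0.028  3.204] before roll [-0.192 -0.029  3.204]
```

Call:
send_rows(steps=[[-0.1,0,0.8,0,-1],[-0.09,0,0.8,0,-1],[0,0,0.8,0,-1],[0,0,0.6,0,-1],[0,0,0.15,0,-1],[0,0,0,0,-1]])

```text
time_s: 37.45
tcp_pos: [540.8, 66.1, 10.4]
tool_rot: [0.0, 1.0, 0.0, -0.001]
ft_force: [0.5, 0.2, -0.8]
width: 45.8
finger_force: 50.0
```

Call:
send_rows(steps=[[0,0,0,0,-1],[-0.06,0,-0.14,0,-1],[-0.06,0,-0.15,0,-1],[-0.09,0,-0.13,0,-1],[-0.09,0,-0.13,0,-1],[-0.1,0,-0.11,0,-1],[-0.11,0,-0.11,0,-1],[-0.26,0,-0.16,0,-1],[-0.28,0,-0.14,0,-1],[-0.3,0,-0.09,0,-1],[-0.3,0,-0.04,0,-1],[-0.3,0,0,0,-1]], grip_force=3.5)

```text
time_s: 38.45
tcp_pos: [462.5, 65.9, 58.6]
tool_rot: [0.0, 1.0, 0.0, 0.0]
ft_force: [-0.2, 0.1, -1.1]
width: 45.8
finger_force: 3.5
```

Call:
send_rows(steps=[[-0.2,0,0,0,-1],[0,0,0,0,-1],[0,0,-0.8,0,-1],[0,0,0.3,0,-1],[0,0,0.5,0,-1],[0,0,-0.8,0,-1],[0,0,0.3,0,-1],[0,0,0.5,0,-1],[0,0,0,0,-1]], grip_force=3)

```text
time_s: 39.2
tcp_pos: [454.2, 65.9, 56.4]
tool_rot: [-0.001, 1.0, 0.0, -0.001]
ft_force: [-0.8, -0.5, -2.3]
width: 45.9
finger_force: 3.0
```

```bash
python3 tilt.py 3; python3 dot.py 2>/dev/null| grep -v red
```

```text
dist 12.925716352095286 score 0.79 pix 340
mask cols 328 348 rows 223 249 grasp px [337.01410304 225.48560215]
[(np.float64(133.05), 5, 88, 0), (np.float64(134.45), 5, 84, 0), (np.float64(134.8), 0, 88, -6), (np.float64(135.85), 10, 84, 0), (np.float64(136.9), 10, 88, 0), (np.float64(137.45), 5, 80, 0), (np.float64(139.35), 0, 84, -6), (np.float64(140.25), 20, 88, 6)]
5 lowest z -14.4 origin [446.6  65.9 -12.3]
5 lowest z -10.4 origin [446.9  65.9  -8.3]
0 lowest z -12.7 origin [448.3  65.9 -12.6]
constrained [(np.float64(146.65), 5, 72, 0), (np.float64(153.9), 10, 72, 0), (np.float64(155.8), 0, 72, -6), (np.float64(155.95), 15, 72, 0), (np.float64(160.3), 5, 68, 0), (np.float64(165.95), 10, 68, 0)]
blue 5 [336.8 240.4] face xz [ -5.1 -38. ] r 38.4 tilt 7.6
green 6 [359.2 230.8] face xz [-70.3   3. ] r 70.4 tilt 92.4
green 6 [339.3 234.8] face xz [-12.6 -18.1] r 22.0 tilt 34.9
green 3 [333. 236.] face xz [  6.3 -24.6] r 25.4 tilt -14.3
39.3 [454.7  66.1  57.9] [ 0.7  0.5 -2.5] 46.0
```

Upright again within a few degrees; seat it flush, grip firmly and lift.

Call:
send_rows(steps=[[0,0,0.1,0,-1],[0,0,0.1,0,-1],[0,0,0.1,0,-1],[0,0,0,0,-1]])

```text
time_s: 39.68
tcp_pos: [455.3, 66.1, 46.0]
tool_rot: [-0.0, 1.0, 0.0, 0.0]
ft_force: [-0.1, -0.3, -0.4]
width: 46.1
finger_force: 3.0
```

Call:
send_rows(steps=[[0,0,0,0,-1],[0,0,0,0,-1],[0,0,-0.5,0,-1],[0,0,0,0,-1],[0,0,0,0,-1]], grip_force=30)

```text
time_s: 40.1
tcp_pos: [455.8, 65.4, 66.4]
tool_rot: [0.001, 1.0, -0.0, 0.001]
ft_force: [0.4, 1.1, -2.3]
width: 45.8
finger_force: 30.0
```

```bash
python3 tilt.py 20; python3 dot.py 2>/dev/null| grep -v red; python3 -c "
from h import *
plan(526,252,130,0)"
```

```text
dist 11.588580934613876 score 0.56 pix 317
mask cols 328 348 rows 217 244 grasp px [336.55662448 222.37840624]
[(np.float64(132.7), 10, 88, -6), (np.float64(133.55), 10, 84, -6), (np.float64(133.65), 5, 84, -6), (np.float64(136.35), 15, 88, 0), (np.float64(137.1), 10, 84, 0), (np.float64(137.15), 5, 80, -6), (np.float64(137.15), 15, 84, 0), (np.float64(137.55), 5, 88, -6)]
10 lowest z -4.2 origin [ 4.345e+02  6.550e+01 -3.000e-01]
10 lowest z -0.3 origin [435.2  65.5   3.7]
5 lowest z 0.2 origin [442.4  65.5   2.2]
constrained [(np.float64(172.75), 15, 64, 0), (np.float64(172.9), 10, 64, -6), (np.float64(172.95), 0, 68, -6), (np.float64(175.55), 10, 64, 0), (np.float64(176.45), 5, 64, -6), (np.float64(181.6), 20, 64, 0)]
blue 4 [337.5 235.5] face xz [ -6.9 -29.1] r 29.9 tilt 13.4
green 15 [339.8 229.6] face xz [-13.7  -8.3] r 16.0 tilt 58.7
green 6 [359.2 230.8] face xz [-70.1  -4.9] r 70.3 tilt 86.0
40.2 [454.7  65.4  65.4] [ 0.7 -0.7 -2. ] 45.8
yaw now 0.0 roll units 0.0 shift units after roll [ 1.789 -4.663 -1.618] before roll [ 1.787 -4.662 -1.622]
```

Call:
send_rows(steps=[[0,0,-0.8,0,-1],[0,-0.2,-0.8,0,-1],[0.3,-0.75,0,0,-1],[0.3,-0.75,0,0,-1],[0.3,-0.75,0,0,-1],[0.3,-0.75,0,0,-1],[0.3,-0.75,0,0,-1],[0.3,-0.7,0,0,-1],[0,0,0,0,-1],[0,0,0,0,-1]])

```text
time_s: 41.08
tcp_pos: [525.9, 254.3, 128.7]
tool_rot: [-0.001, 1.0, 0.002, -0.001]
ft_force: [-1.1, -0.7, -2.9]
width: 45.7
finger_force: 30.0
```

```bash
python3 tilt.py 88; python3 -c "
from h import *
plan(527,252,50,0)"
```

```text
dist 12.69663590171645 score 0.96 pix 427
mask cols 286 306 rows 225 259 grasp px [292.88719836 233.78452278]
[(np.float64(301.95), 5, 60, 0), (np.float64(303.6), -5, 64, -6), (np.float64(304.75), 0, 60, -6), (np.float64(305.95), -5, 68, -6), (np.float64(306.7), 0, 64, -6), (np.float64(307.05), 5, 64, 0), (np.float64(307.75), -5, 72, -6), (np.float64(313.6), 0, 68, -6)]
5 lowest z 85.9 origin [520.7 254.3  88. ]
-5 lowest z 81.5 origin [525.6 254.3  83.5]
0 lowest z 87.7 origin [520.  254.3  87.8]
constrained [(np.float64(301.95), 5, 60, 0), (np.float64(304.75), 0, 60, -6), (np.float64(317.1), -5, 60, -6), (np.float64(317.65), 5, 60, -6), (np.float64(319.6), 10, 60, 0), (np.float64(327.15), -5, 56, -6)]
yaw now 0.0 roll units 0.0 shift units after roll [ 0.013 -0.027  1.973] before roll [ 0.017 -0.029  1.973]
```

Call:
send_rows(steps=[[0,0,0.8,0,-1],[0,0,0.6,0,-1],[0,0,0.3,0,-1],[0,0,0.15,0,-1],[0,0,0.06,0,-1],[0,0,0.04,0,-1],[0,0,0,0,-1]])

```text
time_s: 41.77
tcp_pos: [527.8, 252.0, 53.1]
tool_rot: [-0.0, 1.0, -0.0, 0.001]
ft_force: [0.5, 0.1, -2.1]
width: 45.5
finger_force: 30.0
```

Call:
send_rows(steps=[[0,0,0.03,0,-1],[0,0,0,0,-1],[0,0,0,0,0.6],[0,0,0,0,0.6],[0,0,0,0,0.6],[0,0,0,0,0.8],[0,0,-0.5,0,1],[0,0,-1,0,1],[0,0,-1,0,1],[0,0,-1,0,1],[0,1,-0.5,0,1],[0,1,0,0,1]], grip_force=5)

```text
time_s: 42.77
tcp_pos: [528.7, 179.6, 215.2]
tool_rot: [-0.002, 1.0, 0.004, 0.004]
ft_force: [1.0, -0.6, -0.0]
width: 86.8
finger_force: 0.0
```

Call:
send_rows(steps=[[0,1,0,0,1],[0,1,0,0,1],[0,1,0,0,1],[0,0,0,0,1],[0,0,0,0,1],[0,0,0,0,1]])

```text
time_s: 43.27
tcp_pos: [527.1, 55.0, 209.8]
tool_rot: [-0.0, 1.0, 0.0, 0.0]
ft_force: [-0.3, 0.4, -0.0]
width: 86.9
finger_force: 0.0
```

```bash
python3 m2.py; python3 -c "
import cv2,numpy as np
a=cv2.imread('pics/top0.png')
from h import *
s=snap('side','end.png')
cv2.imwrite('pics/endc.png',cv2.resize(s[90:340,150:470],(768,600),interpolation=cv2.INTER_CUBIC))"
```

```text
top 0.81 [ 509.3 -315.8    6. ]
top 0.77 [ 399.3 -501.9   -0.7]
top 0.64 [502.8 357.2   2.6]
top 0.53 [510.3 250.6   2. ]
top 0.46 [6.707e+02 3.008e+02 4.000e-01]
side 0.84 [ 393.1 -500.7    4.6]
side 0.64 [504.  359.9   7.2]
side 0.62 [521.2 254.    5.3]
side 0.56 [673.2 303.6  -0.7]
side 0.53 [ 514.4 -309.8    1.8]
```

View pics/endc.png

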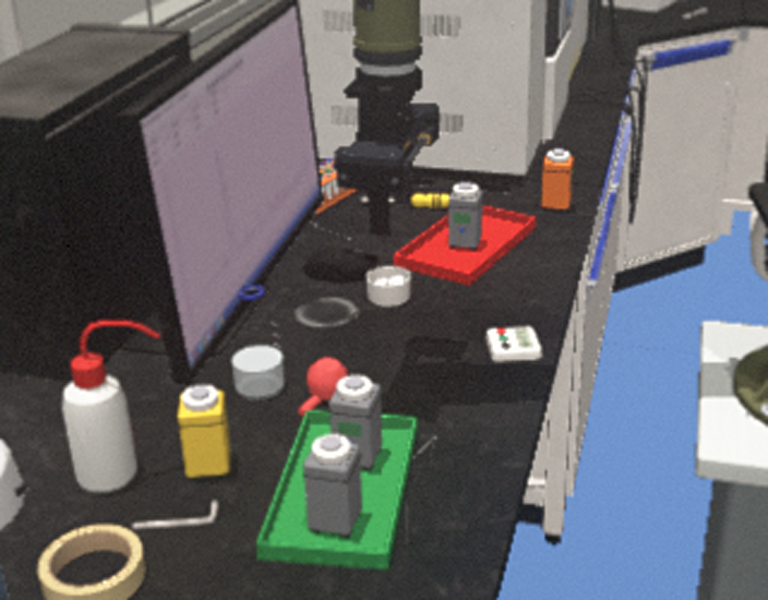

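The picture shows two loggers upright in the green tray, at (333,485) and (355,420), and one upright in the red tray at (465,215). The bystanders have not moved and the gripper is clear, so I am handing in.

```bash
python3 -c "
from plant import ctrl
print(ctrl.job_done())"
```

```text
the job is handed in; nothing more can be done
None
```

I tipped and read all three loggers, stood the two green ones in the green tray and the red one in the red tray, all released, and handed the job in at about 43 s; the hand-in gave no verdict.

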